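# Fetch a dip basket out of a rinse tank with the lifting hook

## Robot

A 6-joint arm with a two-finger parallel gripper is mounted at the origin on a cart in front of the work surface, level with it; the furniture and walls round the work are solid. World frame = base frame: x ahead of the robot, y to its left, z up, the work surface at z = 0. Lengths are in m, angles in rad, forces in N, time in s.
With the tool pointing down it reaches from about 0.35 to 0.975 m from the base axis. Payload 4.9 kg.
Tool frame: the origin (TCP) lies at the very end of the fingers, on their centre line; the grasp point (between the pads) lies 19 mm behind it; z points along the fingers, y is the direction in which the jaws open and shut (so a half turn about z gives the same grasp; the last joint's range is limited). The gripper opens to 85 mm and grips with 20 to 120 N. Pads are 22 mm wide; open, the fingers measure 114 mm over their backs; the gripper's body (76 mm by 85 mm) begins 54 mm behind the grasp point. The pads swing forward as they close: fully open they stand 13 mm farther back than shut.
Start: joints at [1.217, 0.053, 1.613, -0, 1.476, -0.119], TCP at [0.145, 0.608, 0.231] pointing down, gripper open.
Joint ranges: [-3.01, 3.01], [-1.01, 2.22], [0.06, 2.58], [-1.02, 4.17], [0.09, 2.62], [-3.14, 3.14]. Speed limits (rad/s): [2.57, 2.57, 3.14, 3.14, 3.14, 3.14].

## Interface

Orientations are given as a unit quaternion [w, x, y, z].
In Python, from plant import monitor, eyes, manip gives the robot as it stands.
- The arm moves only by the tool step_arm, never from a script. Its argument "motion" is a list of rows, each a list of 7 numbers: the shift along the world's x, y, z scaled (see below), then the turn, a rotation vector about the world's x, y, z scaled (see below), then the closure in counts, from 0 (fully open) to 255 (shut). In form: [[x, y, z, ax, ay, az, grip], ...]. A call has 1 to 10 rows; each row is the pose to reach, as a shift and turn from the pose commanded when the call began; what a row does not reach only later rows make up. The controller multiplies each number of a shift by 0.5 m and each number of a turn by 1.5 rad. A row lasts 1/10 s, in which the tool goes at most 50 mm and 8.59 degrees, less where a joint would pass 70% of its speed; a pose out of reach is approached as far as the arm can. A call with a number of a shift or a turn outside -1 to 1 is refused whole. A call with a gripper value outside its range is refused whole. The fingers move at their own pace and stop on an object; the grip force is fixed at half the most. Time passes only in rows, so rows that repeat a pose let the fingers close. It gives the time, the measured TCP pose, the force and the opening at its end, in the units of the state.
- monitor.state(): the state, without advancing time (a new reading comes with each control period).
- eyes.grab_frame(name): name is "side" or "top" or "wrist"; returns a dict with "pixels" (400x640x3 uint8, red, green, blue), "mtx" (3x3 intrinsics, pixels), "rvec" (rotation vector, rad) and "tvec" (3), from world to camera coordinates, as OpenCV has them; the wrist camera has in their place "hand_eye" (4x4, takes a point from camera to tool coordinates, whose origin is the TCP and whose axes are the flange's). Camera axes: x right, y down, z forward; pixel columns grow to the right and rows downward; lengths in m; the calibration is good to about 2 mm. A picture is of the moment at which its call begins: read the wrist's pose just before it. There is no depth.
- manip.job_done(): hands the job in, once; it reports no verdict.
Trained networks look in the newest picture that a camera, given by its name, has taken for a name from the list of things; names that differ only in an ending like _2 or _b are one class to them, and where a whole thing is asked for, a point or a joint stands for the part that bears it (a point fixed in the world has none). Each returns a list of dicts, best first, with "p" (0 to 1); they miss things now and then, are a little off and sometimes report something else, mostly with a low value. They report only what shows in the picture. A call takes as long as a camera call. They do not tell look-alikes from the thing itself.
- eyes.look_for(name, camera): "box" ([centre column, centre row, width, height] in pixels, round what is visible of it).
- eyes.pinpoint(name, camera): "uv" ([column, row] in pixels: a listed point, or the origin of a listed thing).
The state is a dict: "time": time; "joint_pos": joint angles; "joint_vel": joint speeds; "joint_efforts": joint torques, N m; "tool_pos": TCP position; "tool_rot": TCP orientation; "contact_force": force on the tool from outside, world axes, zero at the start; "ft_torque": the same for the moment, N m; "gripper_width": opening from 0.0 (shut) to 1.0 (fully open).
Only numpy, scipy, OpenCV 4.12 (cv2) and the standard library are available. Lean on these libraries where they do the work, as an engineer would, in place of code of your own. Each camera call takes 0.05 s, during which the arm holds its last target.

## Task

Take the lifting hook from its forked holder and use it to lift the round wire basket, with the setting ring lying in it, out of its narrow well in the rinse tank; do not touch the baskets with the fingers. Lower the basket gently so that it stands flat inside the locating ring of the round drip tray, unhook it, and hang the hook back in its holder by its collar. Leave the square basket hanging in the other well, and do not disturb the water bottle and the oiler that stand in between.

Things in the scene. Friction and masses are not known exactly. Their poses are not given: they have to be found in the camera images.
- hook_handle (a point): Lifting hook, steel, 160 mm long, 0.16 kg, with a black square grip 16 x 16 mm, 56 mm tall, on top. This point: centre of the grip. Hook's axes: z up along the rod, x and y square to the grip's faces. Under the grip a collar (28 mm across, 4 mm thick, underside 38 mm below this point), below that a square shank 8 x 8 mm for 34 mm
- hook_bend (a point): Centre of the hook's round, on the grip's axis 116 mm below its centre. The J lies in the hook's x-z plane: 6 mm bar on 11 mm radius, bottom 14 mm below this point. Its tip is on the -x side (reaches 15.5 mm out, 7 mm up); the shank on the +x side 11 mm out to 14 mm up, then slanting back to the axis at 34 mm up. A bail lying in the bend has its wire's middle 5.5 mm below this point
- fork (a point): Forked hook holder, fixed, base 86 x 80 mm, post on its +x side. This point: the seat, on the slot's midline at the prongs' top, 100 mm above the desk; holder's axes. Slot 11 mm wide along x, closed at x = +20 mm, flared and open at -x (prongs end at -26 mm), 6 mm thick. The hook hangs by its collar, J in the slot's plane, its axes as the holder's; it can go straight up and down through the slot
- round_bail (a point): Round wire basket, 0.14 kg: body 64 mm across, 30 mm high, rim hoop 83 mm across on top, arched bail of 5 mm wire. This point: middle of the wire at the bail's top, 65 mm above the underside, 35 mm above the rim; z up, the bail spans along y (64 mm wide at the rim). It hangs by its rim on ledges in one of the two wells, bail's top 60 mm below the tank's rim; once hooked it can swing
- round_foot (a point): Centre of the round basket's underside, 65 mm below its bail's top; the same axes
- square_bail (a point): Square wire basket: body 62 x 62 mm, 30 mm high, square rim 83 mm wide, the same bail. This point: top middle of its bail. It hangs in the other well and stays there; a small bearing cage lies in it
- ring_mid (a point): Centre of the setting ring: knurled steel ring 54 mm across, 18 mm high, 0.24 kg, lying flat in the round basket
- near_well (a point): Rinse tank, fixed, steel, 189 x 96 mm, 138 mm high: two square wells 90 x 90 mm, walls 3 mm, one behind the other along the tank's x. This point: middle of the mouth of the well at -x, at the rim's height; the tank's axes
- far_well (a point): Middle of the mouth of the tank's other well (+x), at the rim's height, 93 mm from the first
- drain_seat (a point): Round drip tray, fixed, 120 mm across, rim 15 mm high. This point: centre of the slatted seat on which the basket's underside rests, 6 mm above the desk, inside a locating wire ring of 76 mm inner diameter whose top is 14 mm above the desk
- bottle_mid (a point): Water bottle, 60 mm across, 217 mm tall, standing loose between the stations; this point is half-way up. A bystander
- oiler_mid (a point): Small brown dropper bottle (the oiler), 34 mm across, 102 mm tall, standing loose between the stations; this point is half-way up. A bystander
- mug: Dark mug, 107 mm high, 82 mm wide (119 mm with its handle), at the right back; origin under its centre. A bystander
- tape_roll: Roll of masking tape, 104 mm across, 24 mm high, lying at the back; origin under its centre. A bystander
Not all that is in view belongs to the job. Leave any green or purple look-alike of the part that bears round_bail alone.

How it is judged:
On the way, in this order (a step that is already met when the one before it is completed fails the run):
1. the round basket hangs from the hook, clear above the tank, upright, with the ring in it (height (world z) of round_foot above 0.138 m and contact force between lift_hook and round_basket above 1 N and angle between round_foot's own z axis and vertical below 0.5 rad and distance between ring_mid and round_foot below 0.03 m), for 0.2 s.
2. the round basket stands flat inside the locating ring of the drip tray, unhooked (horizontal distance between round_foot and drain_seat below 0.01 m and z of round_foot in the frame of drain_seat below 0.004 m and angle between round_foot's own z axis and vertical below 0.06 rad and contact force between lift_hook and round_basket below 0.05 N), for 0.2 s.
At the end, for the whole second after the job is handed in: Round basket flat (0.06 rad) in the tray's ring, within 10 mm of centre, at most 4 mm above the seat, ring in it; hook hanging by its collar in the fork, upright (0.12 rad), grip within 20 mm of the seat and 34 to 42 mm above it; square basket within 15 mm of its start; all at rest (horizontal distance between round_foot and drain_seat below 0.01 m and z of round_foot in the frame of drain_seat below 0.004 m and angle between round_foot's own z axis and vertical below 0.06 rad and distance between ring_mid and round_foot below 0.02 m and linear speed of round_basket below 0.02 m/s and horizontal distance between hook_handle and fork below 0.02 m and z of hook_handle in the frame of fork between 0.034 and 0.042 m and angle between hook_handle's own z axis and vertical below 0.12 rad and linear speed of lift_hook below 0.03 m/s and distance of square_bail from where it was at the start of the episode below 0.015 m); the robot touches nothing.
It fails at once if the fingers touch a basket (contact force between the fingers and round_basket above 0.5 N or contact force between the fingers and square_basket above 0.5 N).
It fails at once if the basket is dropped or banged down on the tray (more than 25 N) (contact force between round_basket and drip_tray above 25 N).
It fails at once if the square basket is pulled off its ledges (distance of square_bail from where it was at the start of the episode above 0.02 m).
It fails at once if the bottle or the oiler is shoved or knocked over (distance of any of bottle_mid, oiler_mid from where it was at the start of the episode above 0.02 m).
It also fails if it takes over 72 s, if anything falls off the work surface, if the arm or the gripper's body presses on something with over 40 N, if the wrist force passes 120 N, or if a joint passes its speed limit or range.

## Working session

There is one attempt and no reset: what is moved stays moved. The work goes in short steps, Python scripts to look and compute and a tool call to move; the robot and the scene stay as the last step left them, time stands still between calls to the robot, and variables do not carry over. Pictures are saved under pics/ and viewed, and the job is handed in when it is done.

Besides the shell and the picture viewer there is one more tool, called after "Call:" in YAML: its name, and indented under it one key for each argument. step_arm: Moves the arm, as the interface text tells. Its arguments: {"type":"object","properties":{"motion":{"type":"array","items":{"type":"array","items":{"type":"number"}}}},"required":["motion"]}

```bash
ls; mkdir -p pics; cat > h.py <<'E'
import numpy as np, cv2
from plant import monitor, eyes, manip
from scipy.spatial.transform import Rotation as R
def grab(n,fn=None):
    s=monitor.state(); f=eyes.grab_frame(n)
    if fn: cv2.imwrite('pics/'+fn,f["pixels"][:,:,::-1])
    K=np.array(f["mtx"])
    if "rvec" in f:
        Rm=cv2.Rodrigues(np.array(f["rvec"],float))[0]; t=np.array(f["tvec"],float).ravel()
    else:
        q=s["tool_rot"]; T=np.eye(4); T[:3,:3]=R.from_quat([q[1],q[2],q[3],q[0]]).as_matrix(); T[:3,3]=s["tool_pos"]
        M=np.linalg.inv(T@np.array(f["hand_eye"])); Rm=M[:3,:3]; t=M[:3,3]
    return f,(K,Rm,t)
def ray(c,uv):
    K,Rm,t=c; d=Rm.T@np.linalg.inv(K)@np.array([uv[0],uv[1],1.]); return -Rm.T@t,d/np.linalg.norm(d)
def atz(c,uv,z):
    o,d=ray(c,uv); return o+d*(z-o[2])/d[2]
def tri(obs):
    A=0;b=0
    for c,uv in obs:
        o,d=ray(c,uv);P=np.eye(3)-np.outer(d,d);A=A+P;b=b+P@o
    X=np.linalg.solve(A,b); return X,[np.linalg.norm((np.eye(3)-np.outer(ray(c,u)[1],ray(c,u)[1]))@(X-ray(c,u)[0])) for c,u in obs]
def proj(c,X):
    K,Rm,t=c; p=K@(Rm@np.array(X,float)+t); return p[:2]/p[2]
E
python3 - <<'E'
from h import *
np.set_printoptions(precision=4,suppress=True)
print(monitor.state())
C={}
for n in ["top","side","wrist"]:
    f,C[n]=grab(n,n+"0.png"); print(n,-C[n][1].T@C[n][2], C[n][0][0,0])
    for nm in ["hook_handle","hook_bend","fork","round_bail","round_foot","square_bail","ring_mid","near_well","far_well","drain_seat","bottle_mid","oiler_mid","mug","tape_roll"]:
        r=eyes.pinpoint(nm,n); print(nm,[(np.round(x["uv"],1).tolist(),round(x["p"],2)) for x in r[:3]])
E
```

```text
pics
{'time': 0.0, 'joint_pos': array([ 1.217 ,  0.0534,  1.6143, -0.    ,  1.476 , -0.119 ]), 'joint_vel': array([-0.    ,  0.0005,  0.0012,  0.0009,  0.    , -0.0002]), 'joint_efforts': array([  0.0001, -39.3676, -37.018 ,  -0.    ,   0.0071,  -0.    ]), 'tool_pos': array([0.1452, 0.6072, 0.23  ]), 'tool_rot': array([-0.0002,  0.1171,  0.9931, -0.001 ]), 'contact_force': array([-0.4619, -1.0457,  0.3306]), 'ft_torque': array([ 0.0516, -0.0145,  0.0285]), 'gripper_width': 0.9998694887117433}
top [0.4646 0.2186 1.5336] 449.4959502783571
hook_handle [([339.4, 214.3], 0.59)]
hook_bend [([331.9, 215.2], 0.61)]
fork [([334.3, 217.0], 0.82)]
round_bail [([218.2, 222.0], 0.75), ([259.2, 214.7], 0.68), ([382.2, 177.6], 0.56)]
round_foot [([381.3, 178.3], 0.82), ([257.2, 214.8], 0.66), ([221.7, 221.6], 0.55)]
square_bail [([258.0, 240.6], 0.83), ([259.9, 213.8], 0.73)]
ring_mid [([260.6, 214.6], 0.69)]
near_well [([255.4, 242.4], 0.86), ([335.3, 216.8], 0.68)]
far_well [([255.4, 214.5], 0.82)]
drain_seat [([405.5, 226.2], 0.86)]
bottle_mid [([371.1, 215.0], 0.68)]
oiler_mid [([297.1, 226.9],
[... 227 characters left out ...]
bail [([390.5, 264.8], 0.73), ([270.2, 154.0], 0.66)]
round_foot [([390.1, 285.6], 0.83), ([276.2, 205.5], 0.43)]
square_bail []
ring_mid []
near_well [([238.4, 164.5], 0.61), ([308.0, 205.8], 0.17)]
far_well [([269.5, 152.8], 0.78), ([278.0, 208.2], 0.45)]
drain_seat [([335.4, 329.3], 0.69)]
bottle_mid [([329.0, 247.6], 0.64)]
oiler_mid [([276.0, 208.5], 0.83), ([388.1, 242.5], 0.52), ([330.0, 249.7], 0.28)]
mug [([457.1, 301.0], 0.71)]
tape_roll [([388.1, 240.4], 0.88)]
wrist [0.0798 0.6235 0.3742] 340.8750102421512
hook_handle []
hook_bend []
fork []
round_bail []
round_foot []
square_bail []
ring_mid []
near_well []
far_well []
drain_seat []
bottle_mid []
oiler_mid []
mug []
tape_roll []
```

View pics/top0.png

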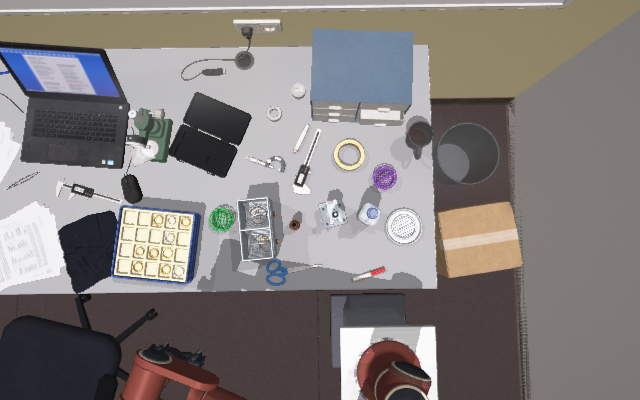

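View pics/side0.png

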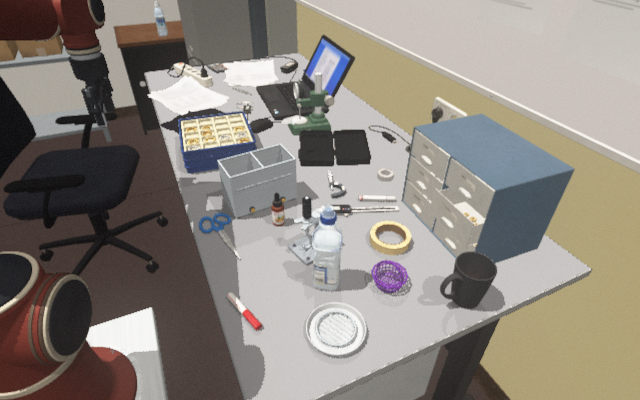

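View pics/wrist0.png

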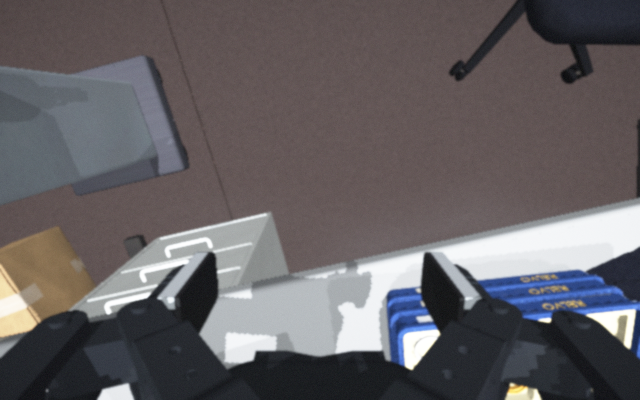

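```bash
python3 - <<'E'
import cv2
a=cv2.imread('pics/top0.png'); cv2.imwrite('pics/topc.png',cv2.resize(a[130:280,200:440],None,fx=3.3,fy=3.3,interpolation=cv2.INTER_CUBIC))
a=cv2.imread('pics/side0.png'); cv2.imwrite('pics/sidec.png',cv2.resize(a[130:350,200:440],None,fx=2.7,fy=2.7,interpolation=cv2.INTER_CUBIC))
E
```

```text
(no output)
```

View pics/topc.png

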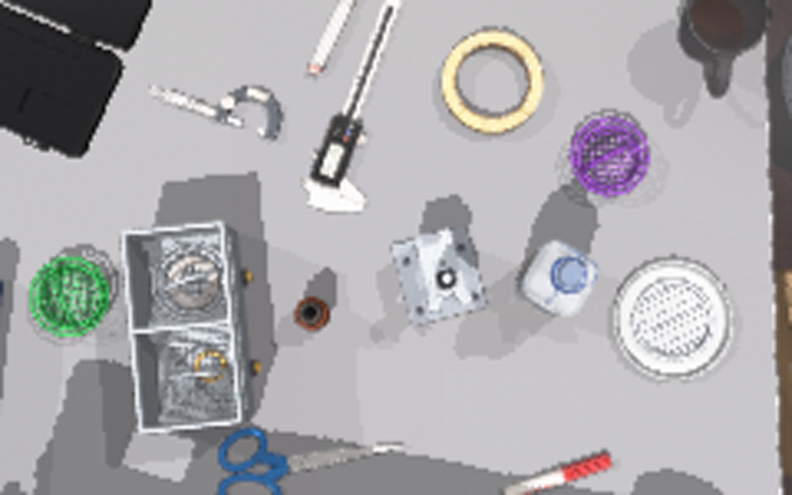

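View pics/sidec.png

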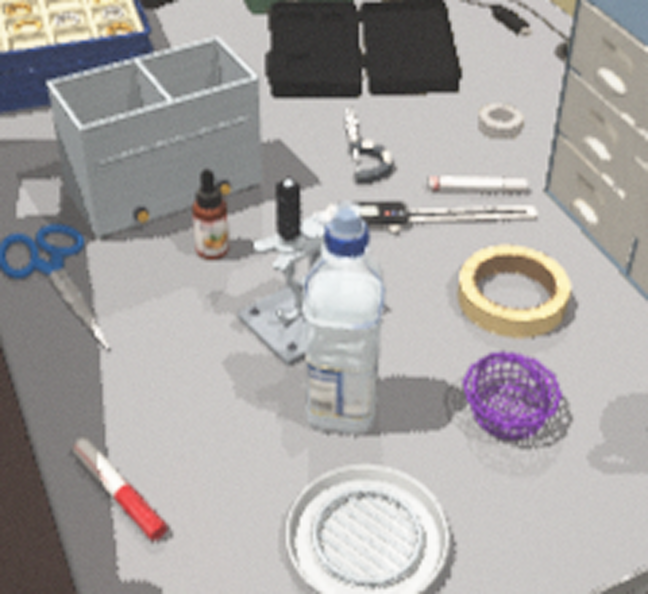

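The top view shows the tank at (257,228) with the ring and round basket in the far well (~258,214) and the square basket with the cage in the near well (~258,241). The fork with the hook is at (335,216), the bottle at (371,214), the oiler at (294,225) and the tray at (404,226). The green and purple baskets are decoys.

```bash
python3 - <<'E'
from h import *
np.set_printoptions(precision=4,suppress=True)
_,T=grab("top");_,S=grab("side")
def p(n,a,b):print(n,*tri([(T,a),(S,b)]))
p("hook",(339.4,214.3),(304.7,209.5));p("bend",(331.9,215.2),(305.3,245.6));p("fork",(334.3,217),(303.9,220.5))
p("near",(255.4,242.4),(238.4,164.5));p("far",(255.4,214.5),(269.5,152.8));p("drain",(405.5,226.2),(335.4,329.3));p("bottle",(371.1,215),(329,247.6))
print("drain z6",atz(T,(405.5,226.2),.006),atz(S,(335.4,329.3),.006))
print("hook z138",atz(T,(339.4,214.3),.138),atz(S,(304.7,209.5),.138))
print("fork z100",atz(T,(334.3,217),.1),atz(S,(303.9,220.5),.1))
print("near z",atz(T,(255.4,242.4),.138),"far",atz(T,(255.4,214.5),.138), atz(S,(269.5,152.8),.138))
print("bail 78",atz(T,(259.2,214.7),.078),"square",atz(T,(258,240.6),.078))
print("oiler top",atz(T,(200+312/3.3,130+313/3.3),.102),"bottle top",atz(T,(200+572/3.3,130+273/3.3),.217))
print("oiler", tri([(T,(297.1,226.9)),(S,(277,208))]))
# tank corners, rim outer from crop
for u in [(122,234),(237,222),(142,432),(245,421)]: print("corner",atz(T,(200+u[0]/3.3,130+u[1]/3.3),.138))
for u in [(392,242),(470,230),(415,327),(488,297)]: print("basecorner",atz(T,(200+u[0]/3.3,130+u[1]/3.3),.005))
E
```

```text
hook [0.5167 0.1625 0.1443] [np.float64(0.004582664381446334), np.float64(0.004582664381446277)]
bend [0.5217 0.1816 0.0123] [np.float64(0.0020046730120546665), np.float64(0.002004673012054706)]
fork [0.5144 0.1755 0.1018] [np.float64(0.00012988515708351955), np.float64(0.00012988515708362686)]
near [0.4339 0.4227 0.136 ] [np.float64(0.004185168720721096), np.float64(0.004185168720721006)]
far [0.5207 0.4201 0.1529] [np.float64(0.002952963616714747), np.float64(0.0029529636167147967)]
drain [ 0.4814 -0.0661  0.0131] [np.float64(0.0019227518433471912), np.float64(0.0019227518433473179)]
bottle [0.5207 0.0588 0.1142] [np.float64(0.0022248303826538753), np.float64(0.002224830382653892)]
drain z6 [ 0.4832 -0.0682  0.006 ] [ 0.482  -0.0612  0.006 ]
hook z138 [0.5212 0.1607 0.138 ] [0.5153 0.1711 0.138 ]
fork z100 [0.5144 0.1755 0.1   ] [0.5154 0.1775 0.1   ]
near z [0.438  0.4214 0.138 ] far [0.5241 0.4214 0.138 ] [0.5252 0.4453 0.138 ]
bail 78 [0.5259 0.4178 0.078 ] square [0.4425 0.4218 0.078 ]
oiler top [0.4911 0.3023 0.102 ] bottle top [0.5213 0.0645 0.217 ]
oiler (array([0.4868, 0.2958, 0.061 ]), [np.float64(0.0018241467650776861), np.float64(0.0018241467650776952)])
corner [0.5672 0.4787 0.138 ]
corner [0.5771 0.3702 0.138 ]
corner [0.382  0.4595 0.138 ]
corner [0.3908 0.3635 0.138 ]
basecorner [0.5649 0.2248 0.005 ]
basecorner [0.5763 0.144  0.005 ]
basecorner [0.4771 0.2023 0.005 ]
basecorner [0.5069 0.1267 0.005 ]
```

```bash
python3 - <<'E'
from h import *
np.set_printoptions(precision=4,suppress=True)
f=eyes.grab_frame("wrist"); print(f["hand_eye"],f["mtx"])
s=monitor.state();q=s["tool_rot"];print(R.from_quat([q[1],q[2],q[3],q[0]]).as_matrix())
E
```

```text
[[ 0.0008 -0.964  -0.2657  0.0675]
 [ 1.      0.0006  0.0007 -0.    ]
 [-0.0005 -0.2657  0.964  -0.1429]
 [ 0.      0.      0.      1.    ]] [[340.875    0.     319.0505]
 [  0.     340.875  199.2587]
 [  0.       0.       1.    ]]
[[-0.9726  0.2326 -0.    ]
 [ 0.2326  0.9726  0.    ]
 [ 0.      0.     -1.    ]]
```

Call:
step_arm:
  motion:
    - [0.05,-0.02,0.08,0,0,0,0]
    - [0.12,-0.05,0.16,0,0,0,0]
    - [0.2,-0.1,0.22,0,0,0,0]
    - [0.28,-0.15,0.26,0,0,0,0]
    - [0.36,-0.2,0.26,0,0,0,0]
    - [0.44,-0.25,0.26,0,0,0,0]
    - [0.5,-0.3,0.26,0,0,0,0]
    - [0.5,-0.35,0.26,0,0,0,0]

```text
time: 3.2
tool_pos: [0.3987, 0.4307, 0.3605]
tool_rot: [0.0, 0.119, 0.993, -0.001]
contact_force: [0.4, -0.3, -0.2]
gripper_width: 0.993
```

```bash
python3 - <<'E'
from h import *
grab("wrist","w1.png")
E
```

```text
(no output)
```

View pics/w1.png

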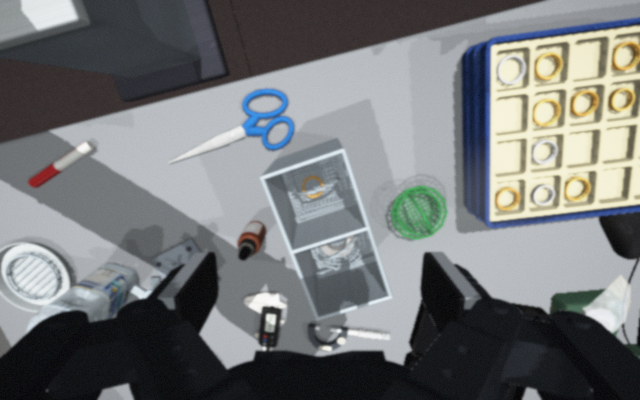

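Call:
step_arm:
  motion:
    - [0.08,0,-0.04,0,0,0,0]
    - [0.16,0,-0.08,0,0,0,0]
    - [0.22,0,-0.12,0,0,0,0]
    - [0.22,0,-0.12,0,0,0,0]

```text
time: 3.65
tool_pos: [0.5068, 0.4312, 0.2957]
tool_rot: [-0.003, 0.119, 0.993, -0.003]
contact_force: [-1.1, -1.4, -0.9]
gripper_width: 1.0
```

```bash
python3 - <<'E'
from h import *
f,c=grab("wrist","w2.png")
print(monitor.state()["tool_pos"], repr(c))
np.save("w2c.npy",np.array([*c[0].ravel(),*c[1].ravel(),*c[2]]))
a=f["pixels"][:,:,::-1]
cv2.imwrite('pics/w2c.png',cv2.resize(a[0:260,180:480],None,fx=2.3,fy=2.3,interpolation=cv2.INTER_CUBIC))
for n in ["round_bail","square_bail","near_well","far_well"]: print(n,[(np.round(x["uv"],1).tolist(),round(x["p"],2)) for x in eyes.pinpoint(n,"wrist")[:3]])
E
```

```text
[0.50570803 0.431981   0.29806828] (array([[340.87501024,   0.        , 319.05049031],
       [  0.        , 340.87501024, 199.25865333],
       [  0.        ,   0.        ,   1.        ]]), array([[ 0.23468281,  0.97205624, -0.00553636],
       [ 0.93864147, -0.22512736,  0.26128503],
       [ 0.25273736, -0.06651576, -0.96524581]]), array([-0.53651178, -0.42887747,  0.34175775]))
round_bail [([319.8, 206.7], 0.63), ([318.8, 189.3], 0.61), ([431.6, 151.7], 0.59)]
square_bail [([291.9, 107.5], 0.63)]
near_well [([282.6, 105.6], 0.72)]
far_well [([321.4, 207.2], 0.87)]
```

View pics/w2c.png

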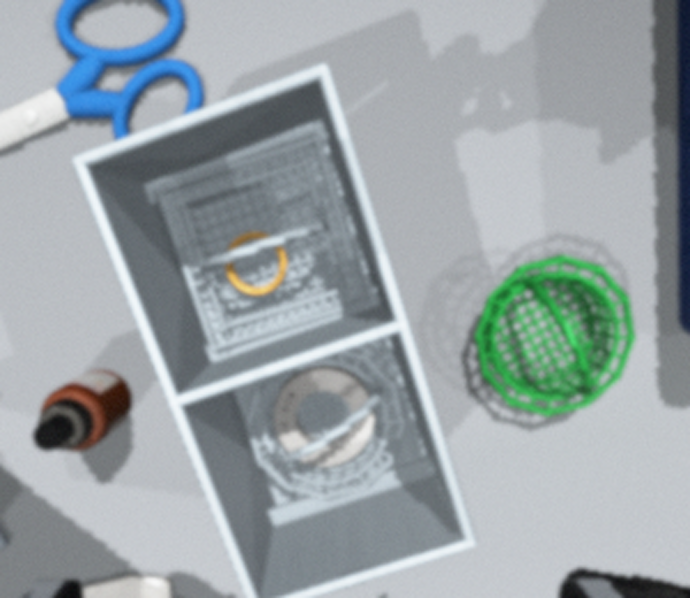

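```bash
python3 - <<'E'
import cv2
a=cv2.imread('pics/w2.png')
b=cv2.resize(a[140:260,260:400],None,fx=5.5,fy=4.8,interpolation=cv2.INTER_CUBIC)
b=cv2.resize(a[140:240,270:390],None,fx=6,fy=6,interpolation=cv2.INTER_CUBIC)
cv2.imwrite('pics/w2d.png',b)
E
```

```text
(no output)
```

View pics/w2d.png

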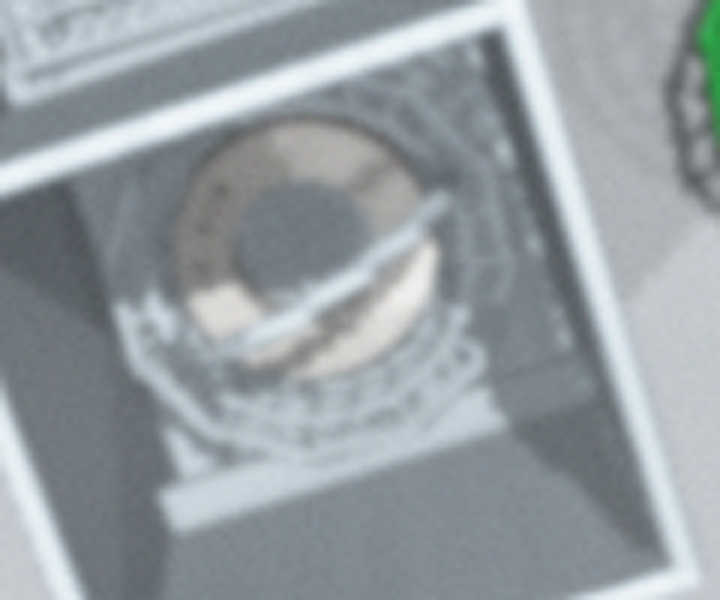

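```bash
cat >> h.py <<'E'
def load(n):
    v=np.load(n); return v[:9].reshape(3,3),v[9:18].reshape(3,3),v[18:]
def save(n,c): np.save(n,np.array([*c[0].ravel(),*c[1].ravel(),*c[2]]))
E
python3 - <<'E'
from h import *
np.set_printoptions(precision=4,suppress=True)
c=load("w2c.npy")
P={k:atz(c,(180+u/2.3,v/2.3),.138) for k,(u,v) in dict(nl=(75,160),nr=(325,67),fr=(473,545),dl=(180,403),dr=(402,325)).items()}
for k in P: print(k,P[k])
d=P['fr']-P['nr'];print("len",np.linalg.norm(d),"yaw",np.degrees(np.arctan2(d[1],d[0])))
e=P['nl']-P['nr'];print("wid",np.linalg.norm(e),"yaw+90",np.degrees(np.arctan2(e[1],e[0])))
ctr=(P['nl']+P['fr'])/2; print("ctr",ctr, "div",(P['dl']+P['dr'])/2)
u=d/np.linalg.norm(d); print("near",ctr-u*.0465,"far",ctr+u*.0465)
a=atz(c,(270+235/6,140+345/6),.076);b=atz(c,(270+445/6,140+200/6),.076);print("bail",a,b,(a+b)/2,np.linalg.norm(a-b),np.degrees(np.arctan2(*(a-b)[1::-1])))
E
```

```text
nl [0.3918 0.3672 0.138 ]
nr [0.3833 0.4621 0.138 ]
fr [0.5713 0.4793 0.138 ]
dl [0.4864 0.3791 0.138 ]
dr [0.4772 0.4696 0.138 ]
len 0.1888157968479183 yaw 5.247845899732827
wid 0.09526707677258357 yaw+90 -84.86650864582303
ctr [0.4815 0.4233 0.138 ] div [0.4818 0.4244 0.138 ]
near [0.4352 0.419  0.138 ] far [0.5278 0.4275 0.138 ]
bail [0.5326 0.4126 0.076 ] [0.5153 0.4559 0.076 ] [0.524  0.4342 0.076 ] 0.04667771587923667 -68.12901490405683
```

```bash
cat > ov.py <<'E'
from h import *
def bask(c,img,x,y,yaw,foot,off,sc,rim=True):
    Rz=R.from_euler('z',yaw,degrees=True).as_matrix()
    def dr(pts,col):
        q=np.array([ (proj(c,Rz@p+[x,y,foot])-off)*sc for p in pts]); cv2.polylines(img,[np.round(q).astype(np.int32)],False,col,1)
    t=np.linspace(0,np.pi,40)
    dr([[0,32*np.cos(a)/1e3,.030+.035*np.sin(a)] for a in t],(0,0,255))
    if rim: dr([[.0415*np.cos(a),.0415*np.sin(a),.030] for a in 2*t],(0,255,0)); dr([[.027*np.cos(a),.027*np.sin(a),.020] for a in 2*t],(255,0,0))
E
python3 - <<'E'
from ov import *
c=load("w2c.npy");a=cv2.imread('pics/w2.png');o=np.array([270,140]);sc=6
b=cv2.resize(a[140:240,270:390],None,fx=6,fy=6,interpolation=cv2.INTER_CUBIC)
bask(c,b,.528,.4275,22,.013,o,sc); cv2.imwrite('pics/w2e.png',b)
E
```

```text
(no output)
```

View pics/w2e.png

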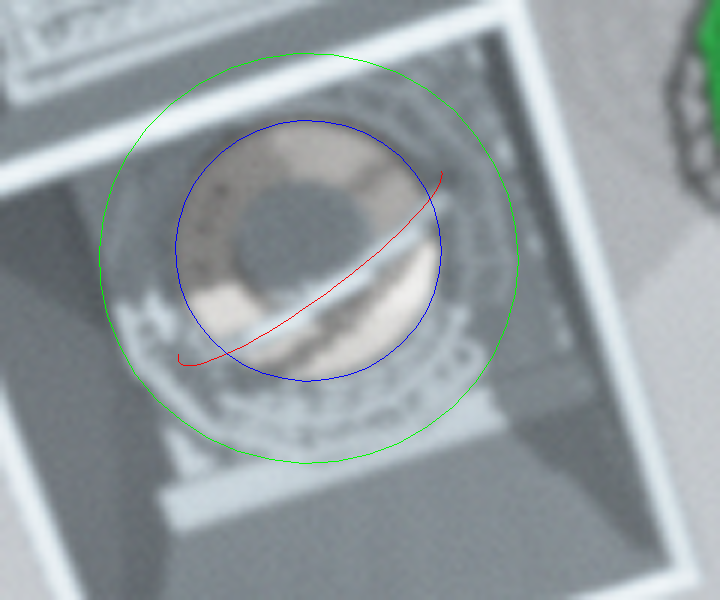

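Call:
step_arm:
  motion:
    - [0.0,-0.09,0,0,0,0,0]
    - [0.0,-0.18,0,0,0,0,0]
    - [0,-0.27,0,0,0,0,0]
    - [0,-0.36,0,0,0,0,0]
    - [0,-0.45,0,0,0,0,0]
    - [0,-0.5,0,0,0,0,0]
    - [0,-0.5,0,0,0,0,0]

```text
time: 4.6
tool_pos: [0.5052, 0.1809, 0.3033]
tool_rot: [0.002, 0.119, 0.993, 0.0]
contact_force: [-0.2, 0.3, -0.9]
gripper_width: 1.001
```

```bash
python3 - <<'E'
from h import *
f,c=grab("wrist","w3.png"); save("w3c.npy",c)
print(monitor.state()["tool_pos"])
a=f["pixels"][:,:,::-1]
cv2.imwrite('pics/w3b.png',cv2.resize(a[40:340,160:480],None,fx=2.0,fy=2.0,interpolation=cv2.INTER_CUBIC))
for n in ["hook_handle","hook_bend","fork"]: print(n,[(np.round(x["uv"],1).tolist(),round(x["p"],2)) for x in eyes.pinpoint(n,"wrist")[:3]])
E
```

```text
[0.50520057 0.1823801  0.30311646]
hook_handle [([317.2, 199.3], 0.73)]
hook_bend [([316.1, 177.2], 0.85)]
fork [([314.5, 192.0], 0.57)]
```

View pics/w3b.png

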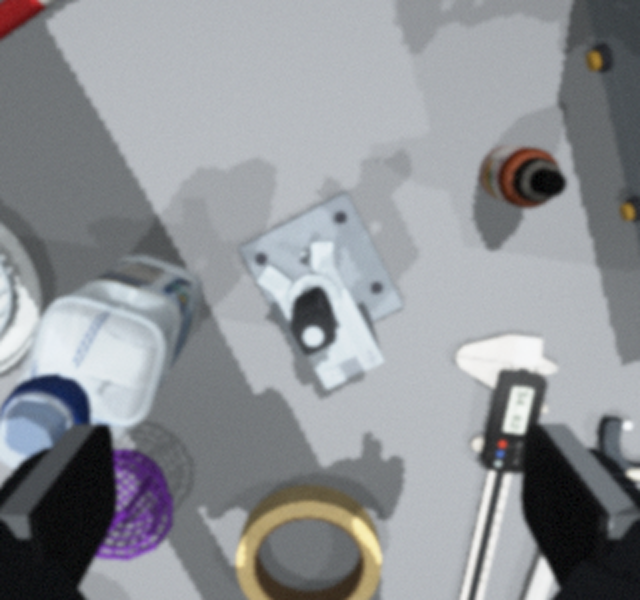

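```bash
python3 - <<'E'
from h import *
np.set_printoptions(precision=4,suppress=True)
c=load("w3c.npy")
g=lambda u,v,z: atz(c,(160+u/2,40+v/2),z)
A,B,C=g(240,247,.006),g(345,192,.006),g(402,303,.006)
print(A,B,C,np.linalg.norm(A-B),np.linalg.norm(C-B),np.degrees(np.arctan2(*(A-B)[1::-1])),np.degrees(np.arctan2(*(C-B)[1::-1])), (A+C)/2)
print("hook",atz(c,(317.2,199.3),.138),"bend",atz(c,(316.1,177.2),.022),"fork",atz(c,(314.5,192),.1))
print("grip top", g(314,337,.166))
a=cv2.imread('pics/w3.png')
cv2.imwrite('pics/w3c.png',cv2.resize(a[120:260,270:370],None,fx=5,fy=5,interpolation=cv2.INTER_CUBIC))
E
```

```text
[0.4998 0.1304 0.006 ] [0.4814 0.2048 0.006 ] [0.5615 0.2253 0.006 ] 0.0766050227803288 0.08261858282743159 -76.11234873392532 14.384823377258845 [0.5307 0.1779 0.006 ]
hook [0.5225 0.1753 0.138 ] bend [0.5253 0.1727 0.022 ] fork [0.5244 0.1718 0.1   ]
grip top [0.5229 0.1751 0.166 ]
```

View pics/w3c.png

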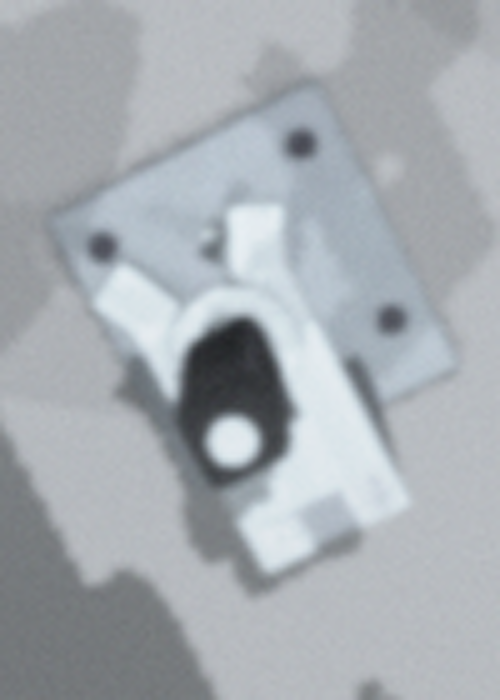

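```bash
python3 - <<'E'
from h import *
np.set_printoptions(precision=4,suppress=True)
c=load("w3c.npy")
g=lambda u,v,z: atz(c,(270+u/5,120+v/5),z)
def an(n,p,q): d=g(*q)-g(*p); print(n,np.degrees(np.arctan2(d[1],d[0])),np.linalg.norm(d),g(*p),g(*q))
an("prong right edge",(285,270,.1),(408,500,.1))
an("back edge",(265,575,.1),(408,502,.1))
an("prong tips",(112,270,.1),(258,205,.1))
an("base front",(50,215,.005),(315,82,.005))
an("base side",(318,85,.005),(455,370,.005))
an("bolts",(102,247,.008),(301,143,.008));an("bolts",(301,143,.008),(392,320,.008))
E
```

```text
prong right edge 14.434259048759092 0.05683715481671289 [0.5088 0.1889 0.1   ] [0.5639 0.203  0.1   ]
back edge 105.07565596098435 0.034896891120456276 [0.5734 0.1693 0.1   ] [0.5643 0.203  0.1   ]
prong tips 100.57404401847984 0.03300623750754343 [0.5004 0.1542 0.1   ] [0.4944 0.1866 0.1   ]
base front 102.90367481234955 0.07680798383760445 [0.4993 0.1305 0.005 ] [0.4822 0.2053 0.005 ]
base side 12.901210388050139 0.0841557819570407 [0.4831 0.2059 0.005 ] [0.5651 0.2247 0.005 ]
bolts 104.04224959922367 0.05821946468061821 [0.5102 0.1419 0.008 ] [0.4961 0.1983 0.008 ]
bolts 14.101173645189373 0.05251731137474272 [0.4961 0.1983 0.008 ] [0.547  0.2111 0.008 ]
```

Call:
step_arm:
  motion:
    - [0.01,-0.004,-0.03,0,0,0.09,0]
    - [0.02,-0.008,-0.08,0,0,0.18,0]
    - [0.03,-0.013,-0.13,0,0,0.26,0]
    - [0.035,-0.013,-0.18,0,0,0.32,0]
    - [0.035,-0.013,-0.2,0,0,0.32,0]
    - [0.035,-0.013,-0.2,0,0,0.32,0]

```text
time: 5.4
tool_pos: [0.5216, 0.1771, 0.1994]
tool_rot: [-0.002, -0.122, 0.993, -0.0]
contact_force: [0.5, -0.6, -0.3]
gripper_width: 1.003
```

```bash
python3 - <<'E'
from h import *
f,c=grab("wrist","w4.png"); save("w4c.npy",c)
s=monitor.state();print(s["tool_pos"],s["joint_pos"]);q=s["tool_rot"];print(R.from_quat([q[1],q[2],q[3],q[0]]).as_matrix())
a=f["pixels"][:,:,::-1]
for z in (.166,.138,.104): print(proj(c,[.5227,.1752,z]))
E
```

```text
[0.52257795 0.17709984 0.20118367] [ 1.91817008e-01 -1.01144067e-01  1.81476296e+00  9.38145026e-05
  1.42889565e+00 -1.62386787e+00]
[[-9.70167157e-01 -2.42435220e-01 -9.22690285e-04]
 [-2.42435247e-01  9.70167585e-01 -8.45840913e-05]
 [ 9.15670369e-04  1.41631940e-04 -9.99999571e-01]]
[314.87179085 233.35445296]
[315.36481752 217.43526726]
[315.81899608 202.77043646]
```

View pics/w4.png

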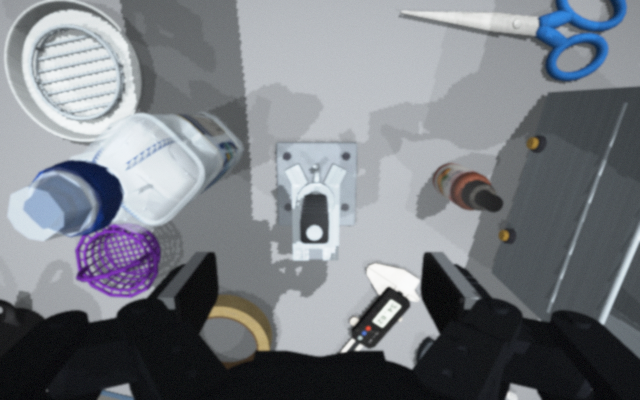

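Call:
step_arm:
  motion:
    - [0,-0.001,-0.06,0,0,0,0]
    - [0,-0.001,-0.12,0,0,0,0]
    - [0,-0.001,-0.146,0,0,0,0]
    - [0,-0.001,-0.146,0,0,0,120]
    - [0,-0.001,-0.146,0,0,0,255]
    - [0,-0.001,-0.146,0,0,0,255]
    - [0,-0.001,-0.146,0,0,0,255]
    - [0,-0.001,-0.146,0,0,0,255]
    - [0,-0.001,-0.146,0,0,0,255]
    - [0,-0.001,-0.146,0,0,0,255]

```text
time: 6.45
tool_pos: [0.5237, 0.1762, 0.1297]
tool_rot: [0.001, -0.122, 0.992, 0.0]
contact_force: [-0.2, 0.6, 4.8]
gripper_width: 0.18
```

Call:
step_arm:
  motion:
    - [0,0,0.02,0,0,0,255]
    - [0,0,0.06,0,0,0,255]
    - [0,0,0.11,0,0,0,255]
    - [0,0,0.17,0,0,0,255]
    - [0,0,0.25,0,0,0,255]
    - [0,0,0.33,0,0,0,255]
    - [0,0,0.36,0,0,0,255]
    - [0,0,0.36,0,0,0,255]

```text
time: 7.25
tool_pos: [0.5239, 0.176, 0.3109]
tool_rot: [0.002, -0.122, 0.992, 0.0]
contact_force: [-0.1, -0.7, -1.3]
gripper_width: 0.178
```

```bash
python3 - <<'E'
from h import *
f,c=grab("wrist","w5.png"); save("w5c.npy",c)
f2,c2=grab("side","s5.png"); save("s5c.npy",c2)
s=monitor.state();print(s["tool_pos"],s["gripper_width"],s["contact_force"])
for n in ["hook_handle","hook_bend"]:
  for k in ("wrist","side"): print(n,k,[(np.round(x["uv"],1).tolist(),round(x["p"],2)) for x in eyes.pinpoint(n,k)[:3]])
t=s["tool_pos"]
print(proj(c,t+[0,0,.011]),proj(c,t+[0,0,.011-.116]),proj(c2,t+[0,0,.011]),proj(c2,t+[0,0,.011-.116]))
a=f2["pixels"][:,:,::-1]
cv2.imwrite('pics/s5c.png',cv2.resize(a[60:290,200:420],None,fx=2.6,fy=2.6,interpolation=cv2.INTER_CUBIC))
E
```

```text
[0.5221768  0.17565023 0.30602794] 0.17668964273688986 [ 0.35881263 -0.19377974 -0.8256278 ]
hook_handle wrist [([317.8, 257.8], 0.91)]
hook_handle side [([306.5, 136.2], 0.6)]
hook_bend wrist [([319.5, 195.6], 0.83), ([560.4, 241.9], 0.64), ([531.7, 222.0], 0.44)]
hook_bend side [([305.2, 186.0], 0.72)]
[318.8823469  260.90387021] [318.96701048 193.55545007] [305.76986851 138.79804679] [306.38349551 185.31279502]
```

View pics/w5.png

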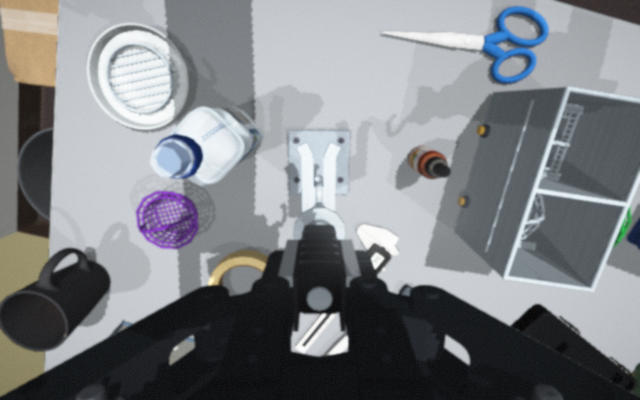

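View pics/s5c.png

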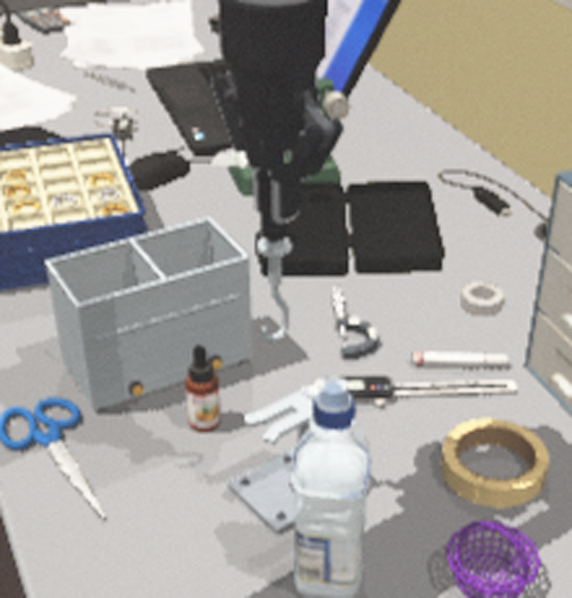

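Call:
step_arm:
  motion:
    - [0.0,0.05,0,0,0,0.02,255]
    - [0.0,0.12,0,0,0,0.04,255]
    - [0.01,0.2,0,0,0,0.06,255]
    - [0.02,0.28,0,0,0,0.07,255]
    - [0.02,0.34,0,0,0,0.07,255]
    - [0.02,0.36,0,0,0,0.07,255]
    - [0.02,0.36,0,0,0,0.07,255]
    - [0.02,0.36,0,0,0,0.07,255]

```text
time: 8.35
tool_pos: [0.5328, 0.3549, 0.3075]
tool_rot: [-0.001, -0.174, 0.985, -0.001]
contact_force: [-0.2, -0.7, -1.4]
gripper_width: 0.176
```

```bash
python3 - <<'E'
from ov import *
f,c=grab("wrist","w6.png"); save("w6c.npy",c)
s=monitor.state();print(s["tool_pos"],s["gripper_width"],s["contact_force"])
for n in ["round_bail","far_well","near_well"]: print(n,[(np.round(x["uv"],1).tolist(),round(x["p"],2)) for x in eyes.pinpoint(n,"wrist")[:3]])
a=f["pixels"][:,:,::-1]
p=proj(c,[.527,.428,.078]);print(p)
x0,y0=int(p[0])-60,int(p[1])-50
b=cv2.resize(a[y0:y0+100,x0:x0+120],None,fx=6,fy=6,interpolation=cv2.INTER_CUBIC);cv2.imwrite('pics/w6r.png',b)
bask(c,b,.527,.428,20,.013,np.array([x0,y0]),6);cv2.imwrite('pics/w6o.png',b)
E
```

```text
[0.53295064 0.3546574  0.30784317] 0.1766681135583262 [ 0.03740768  0.63977911 -0.90488757]
round_bail [([381.3, 188.5], 0.56)]
far_well [([392.5, 199.9], 0.77), ([373.8, 174.1], 0.16)]
near_well [([422.0, 103.1], 0.94)]
[381.95892489 186.11114001]
```

View pics/w6.png

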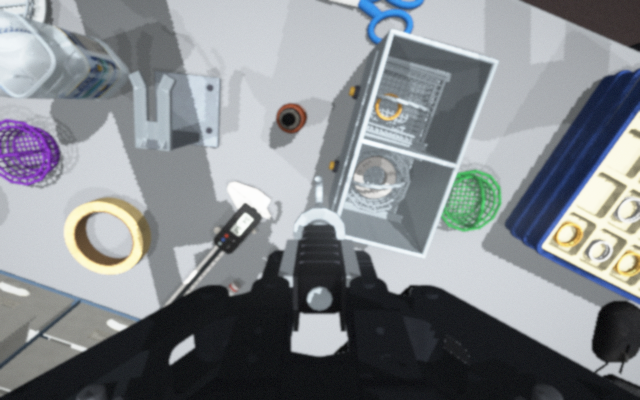

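View pics/w6o.png

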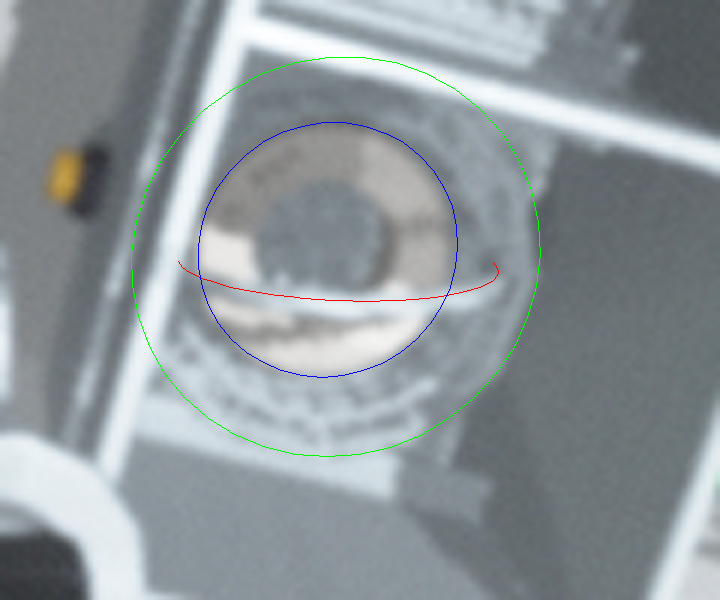

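View pics/w6r.png

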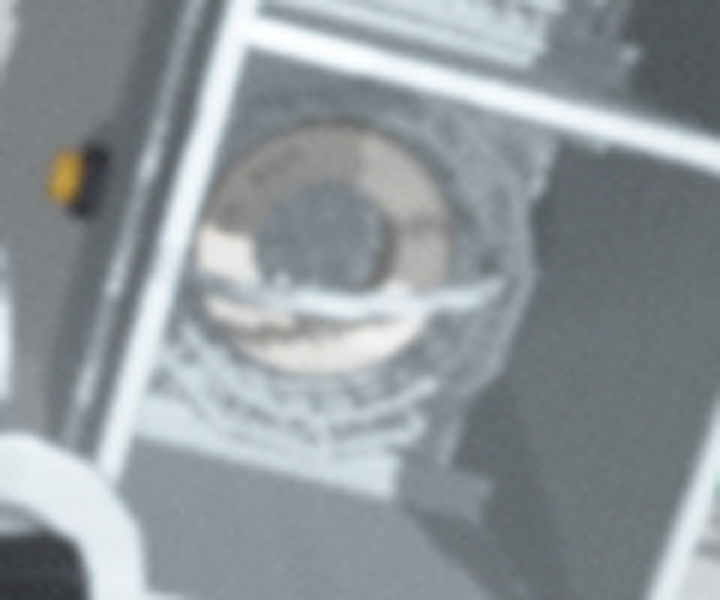

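Call:
step_arm:
  motion:
    - [0.01,0.05,0,0,0,0,255]
    - [0.025,0.12,0,0,0,0,255]
    - [0.036,0.16,0,0,0,0,255]
    - [0.036,0.162,-0.03,0,0,0,255]
    - [0.036,0.162,-0.08,0,0,0,255]
    - [0.036,0.162,-0.12,0,0,0,255]
    - [0.036,0.162,-0.12,0,0,0,255]

```text
time: 9.25
tool_pos: [0.5491, 0.4344, 0.2428]
tool_rot: [-0.004, -0.174, 0.985, -0.002]
contact_force: [-0.9, -1.3, -2.7]
gripper_width: 0.177
```

```bash
python3 - <<'E'
from ov import *
f,c=grab("wrist","w7.png"); save("w7c.npy",c)
s=monitor.state();print(s["tool_pos"],s["contact_force"])
a=f["pixels"][:,:,::-1]
b=cv2.resize(a[40:290,200:440],None,fx=2.4,fy=2.4,interpolation=cv2.INTER_CUBIC)
bask(c,b,.528,.4275,20,.013,np.array([200,40]),2.4);cv2.imwrite('pics/w7o.png',b)
f,c=grab("side","s7.png")
E
```

```text
[0.54994159 0.4350428  0.24541597] [-0.01136891  0.2380951  -1.60269668]
```

View pics/w7o.png

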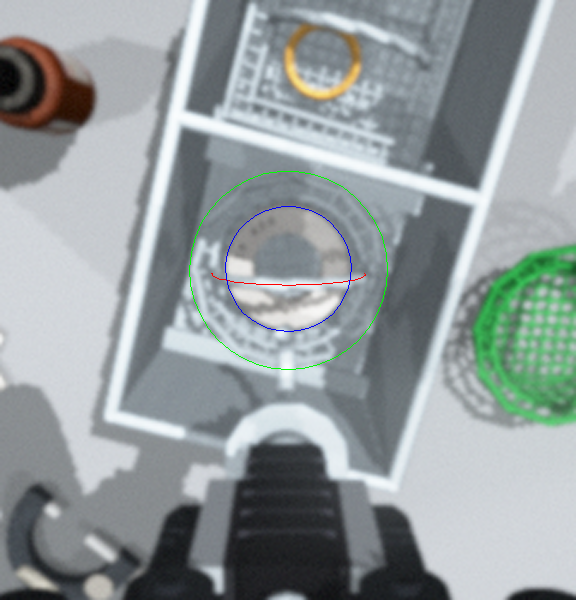

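View pics/s7.png

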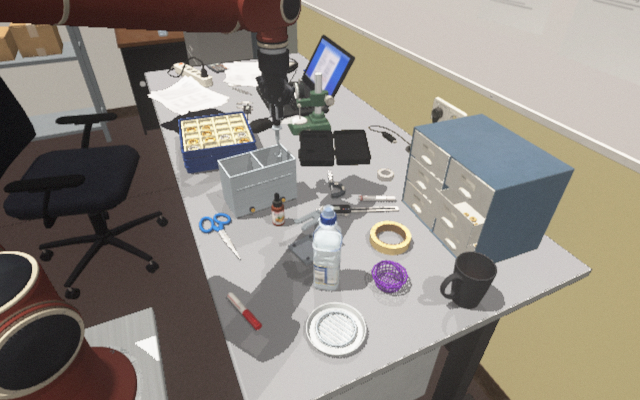

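Call:
step_arm:
  motion:
    - [0,0,-0.04,0,0,0,255]
    - [0,0,-0.08,0,0,0,255]
    - [0,0,-0.12,0,0,0,255]
    - [0,0,-0.15,0,0,0,255]
    - [0,0,-0.158,0,0,0,255]
    - [0,0,-0.158,0,0,0,255]

```text
time: 9.95
tool_pos: [0.551, 0.4367, 0.1695]
tool_rot: [-0.0, -0.174, 0.985, -0.0]
contact_force: [0.6, 0.1, -0.8]
gripper_width: 0.18
```

```bash
python3 - <<'E'
from ov import *
f,c=grab("wrist","w8.png"); save("w8c.npy",c)
s=monitor.state();print(s["tool_pos"],s["contact_force"])
a=f["pixels"][:,:,::-1]
b=cv2.resize(a[40:290,200:440],None,fx=2.4,fy=2.4,interpolation=cv2.INTER_CUBIC)
cv2.imwrite('pics/w8o.png',b)
E
```

```text
[0.55140729 0.4370041  0.17046126] [ 0.85192965  0.92773523 -1.75226557]
```

View pics/w8o.png

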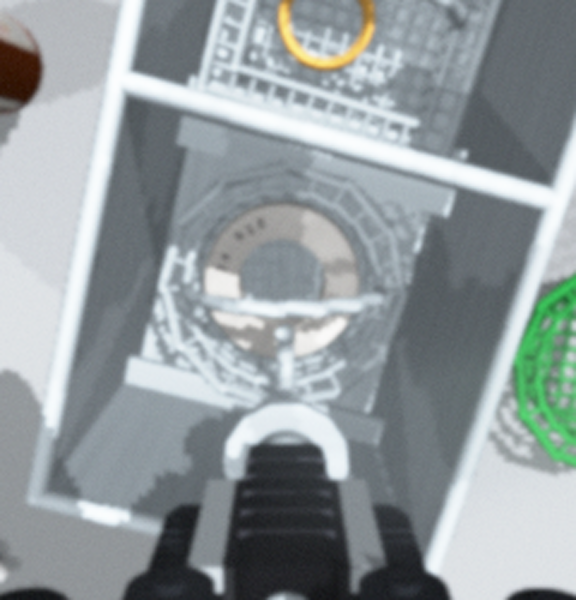

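Call:
step_arm:
  motion:
    - [-0.01,-0.004,0,0,0,0,255]
    - [-0.022,-0.008,0,0,0,0,255]
    - [-0.034,-0.012,0,0,0,0,255]
    - [-0.043,-0.016,0,0,0,0,255]
    - [-0.043,-0.016,0,0,0,0,255]

```text
time: 10.5
tool_pos: [0.5287, 0.4287, 0.1695]
tool_rot: [0.0, -0.174, 0.985, 0.0]
contact_force: [0.2, 0.0, -0.8]
gripper_width: 0.176
```

```bash
python3 - <<'E'
from ov import *
f,c=grab("wrist","w9.png"); save("w9c.npy",c)
s=monitor.state();print(s["tool_pos"],s["contact_force"])
a=f["pixels"][:,:,::-1]
b=cv2.resize(a[40:290,200:440],None,fx=2.4,fy=2.4,interpolation=cv2.INTER_CUBIC)
cv2.imwrite('pics/w9o.png',b)
E
```

```text
[0.52903549 0.42877735 0.16947537] [-0.91308912  0.21762111 -2.42188823]
```

View pics/w9o.png

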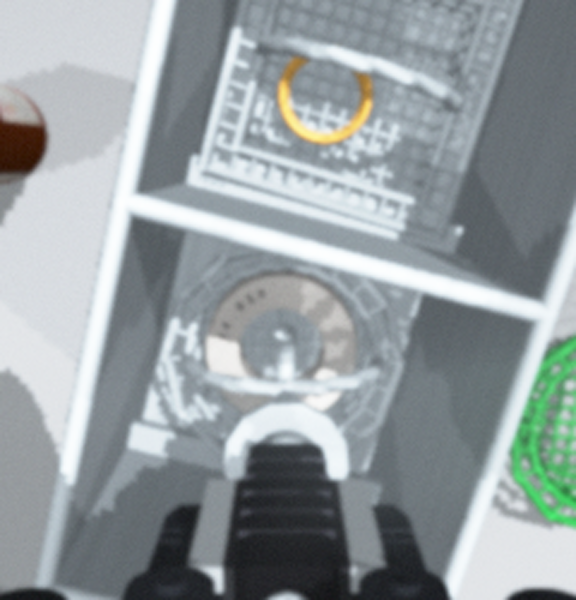

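Call:
step_arm:
  motion:
    - [-0.043,-0.016,0.01,0,0,0,255]
    - [-0.043,-0.016,0.02,0,0,0,255]
    - [-0.043,-0.016,0.03,0,0,0,255]
    - [-0.043,-0.016,0.036,0,0,0,255]
    - [-0.043,-0.016,0.042,0,0,0,255]
    - [-0.043,-0.016,0.05,0,0,0,255]
    - [-0.043,-0.016,0.06,0,0,0,255]
    - [-0.043,-0.016,0.06,0,0,0,255]

```text
time: 11.35
tool_pos: [0.5077, 0.4208, 0.1994]
tool_rot: [-0.0, -0.174, 0.985, -0.0]
contact_force: [0.4, 0.4, -5.1]
gripper_width: 0.176
```

```bash
python3 - <<'E'
from ov import *
f,c=grab("wrist","w10.png"); save("w10c.npy",c)
s=monitor.state();print(s["tool_pos"],s["contact_force"])
a=f["pixels"][:,:,::-1]
b=cv2.resize(a[40:290,200:440],None,fx=2.4,fy=2.4,interpolation=cv2.INTER_CUBIC)
cv2.imwrite('pics/w10o.png',b)
E
```

```text
[0.50777934 0.42076285 0.19917157] [ 0.78371667 -0.15129334 -4.47787606]
```

View pics/w10o.png

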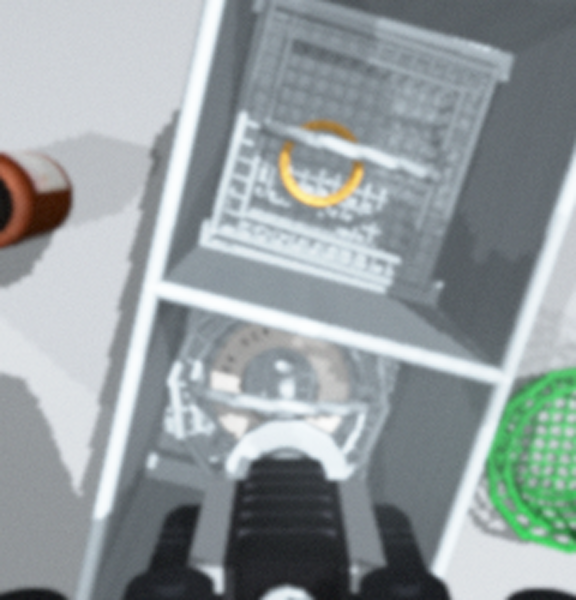

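My last call repeated the lateral shift by mistake, because shifts start from the call's own starting pose. The hook is now 23 mm off the well's centre with the basket already picked up, so I'm moving it back to centre.

Call:
step_arm:
  motion:
    - [0.01,0.004,0,0,0,0,255]
    - [0.02,0.008,0,0,0,0,255]
    - [0.03,0.012,0,0,0,0,255]
    - [0.041,0.0145,0,0,0,0,255]
    - [0.041,0.0145,0,0,0,0,255]
    - [0.041,0.0145,0,0,0,0,255]

```text
time: 12.0
tool_pos: [0.5284, 0.428, 0.199]
tool_rot: [-0.0, -0.174, 0.985, -0.0]
contact_force: [-1.0, 0.7, -6.2]
gripper_width: 0.179
```

```bash
python3 - <<'E'
from ov import *
f,c=grab("wrist","w11.png"); save("w11c.npy",c)
s=monitor.state();print(s["tool_pos"],s["contact_force"])
a=f["pixels"][:,:,::-1]
b=cv2.resize(a[40:290,200:440],None,fx=2.4,fy=2.4,interpolation=cv2.INTER_CUBIC)
cv2.imwrite('pics/w11o.png',b)
E
```

```text
[0.52832292 0.42804603 0.19902741] [-0.71762094  0.65661983 -5.40398268]
```

View pics/w11o.png

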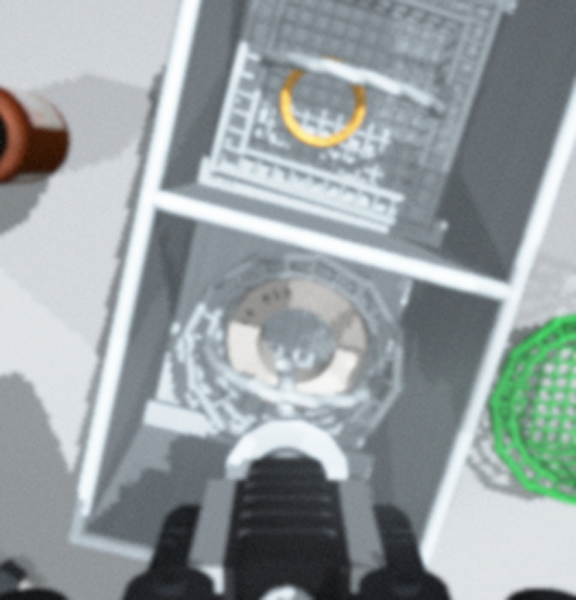

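Call:
step_arm:
  motion:
    - [0,0,0.015,0,0,0,255]
    - [0,0,0.03,0,0,0,255]
    - [0,0,0.045,0,0,0,255]
    - [0,0,0.06,0,0,0,255]
    - [0,0,0.075,0,0,0,255]
    - [0,0,0.09,0,0,0,255]
    - [0,0,0.105,0,0,0,255]
    - [0,0,0.12,0,0,0,255]
    - [0,0,0.12,0,0,0,255]

```text
time: 12.95
tool_pos: [0.5288, 0.4285, 0.2614]
tool_rot: [0.001, -0.174, 0.985, 0.001]
contact_force: [-0.3, 0.1, -4.1]
gripper_width: 0.178
```

```bash
python3 - <<'E'
from ov import *
f,c=grab("wrist","w12.png"); save("w12c.npy",c)
s=monitor.state();print(s["tool_pos"],s["contact_force"])
a=f["pixels"][:,:,::-1]
b=cv2.resize(a[40:290,200:440],None,fx=2.4,fy=2.4,interpolation=cv2.INTER_CUBIC)
cv2.imwrite('pics/w12o.png',b)
E
```

```text
[0.52842771 0.428297   0.26054331] [-2.02086248 -0.37747851 -4.40867933]
```

View pics/w12o.png

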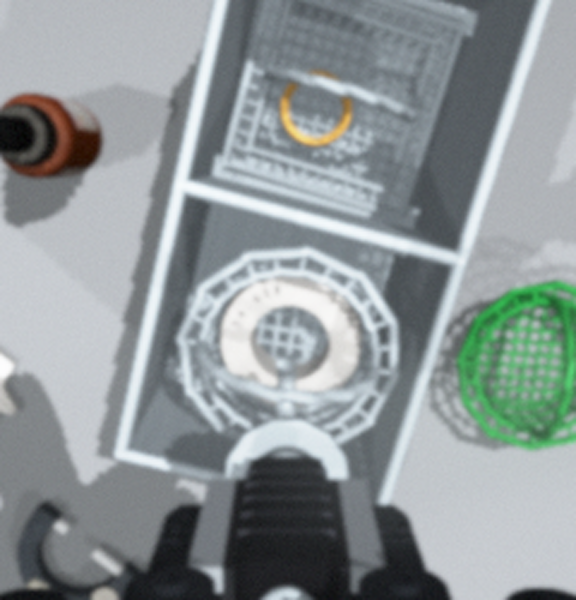

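Call:
step_arm:
  motion:
    - [0,0,0.03,0,0,0,255]
    - [0,0,0.06,0,0,0,255]
    - [0,0,0.1,0,0,0,255]
    - [0,0,0.14,0,0,0,255]
    - [0,0,0.18,0,0,0,255]
    - [0,0,0.22,0,0,0,255]
    - [0,0,0.25,0,0,0,255]
    - [0,0,0.28,0,0,0,255]
    - [0,0,0.3,0,0,0,255]
    - [0,0,0.3,0,0,0,255]

```text
time: 14.0
tool_pos: [0.5289, 0.4283, 0.4118]
tool_rot: [0.002, -0.174, 0.985, 0.001]
contact_force: [-0.4, 0.3, -4.6]
gripper_width: 0.174
```

Call:
step_arm:
  motion:
    - [-0.01,-0.02,0,0,0,0,255]
    - [-0.03,-0.05,0,0,0,0,255]
    - [-0.05,-0.09,0,0,0,0,255]
    - [-0.07,-0.14,0,0,0,0,255]
    - [-0.1,-0.19,0,0,0,0,255]
    - [-0.13,-0.24,0,0,0,0,255]
    - [-0.16,-0.29,0,0,0,0,255]
    - [-0.18,-0.34,0,0,0,0,255]
    - [-0.19,-0.39,0,0,0,0,255]
    - [-0.2,-0.44,0,0,0,0,255]

```text
time: 15.0
tool_pos: [0.427, 0.2066, 0.4078]
tool_rot: [-0.001, -0.174, 0.985, -0.0]
contact_force: [0.5, -0.9, -4.9]
gripper_width: 0.179
```

```bash
python3 - <<'E'
from ov import *
f,c=grab("wrist","w13.png"); save("w13c.npy",c)
s=monitor.state();print(s["tool_pos"],s["contact_force"],s["joint_pos"])
grab("side","s13.png")
E
```

```text
[0.42680476 0.20387315 0.40822379] [ 1.06579967 -1.75448242 -3.78429354] [ 0.29010766 -0.35288316  1.68761563 -0.00344603  1.8094076  -1.62877561]
```

View pics/w13.png

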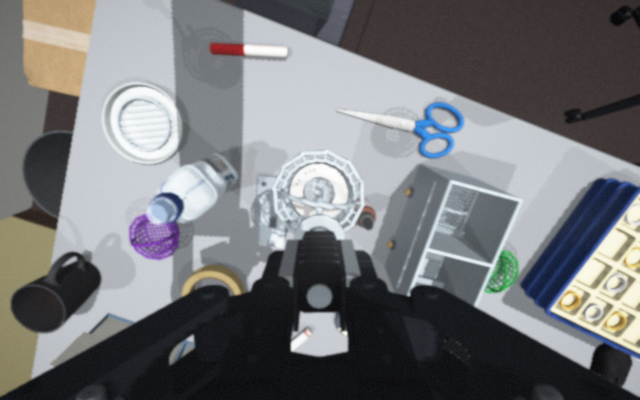

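View pics/s13.png

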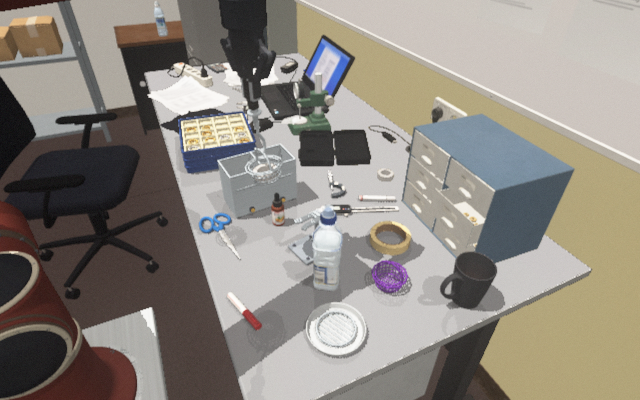

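Call:
step_arm:
  motion:
    - [0,-0.05,0,0,0,0,255]
    - [0,-0.11,0,0,0,0,255]
    - [0,-0.18,0,0,0,0,255]
    - [0,-0.25,0,0,0,0,255]
    - [0,-0.32,0,0,0,0,255]
    - [0,-0.38,0,0,0,0,255]
    - [0,-0.43,0,0,0,0,255]
    - [0,-0.48,0,0,0,0,255]
    - [0,-0.52,0,0,0,0,255]
    - [0,-0.534,0,0,0,0,255]

```text
time: 16.1
tool_pos: [0.428, -0.0604, 0.408]
tool_rot: [-0.001, -0.173, 0.985, -0.0]
contact_force: [1.1, -0.6, -4.4]
gripper_width: 0.183
```

Call:
step_arm:
  motion:
    - [0,0,0,0,0,0,255]
    - [0,0,0,0,0,0,255]
    - [0,0,0,0,0,0,255]
    - [0,0,0,0,0,0,255]
    - [0,0,0,0,0,0,255]

```text
time: 16.6
tool_pos: [0.4285, -0.0587, 0.4094]
tool_rot: [0.0, -0.175, 0.985, -0.0]
contact_force: [0.8, -0.5, -4.4]
gripper_width: 0.178
```

```bash
python3 - <<'E'
from ov import *
f,c=grab("wrist","w14.png"); save("w14c.npy",c)
s=monitor.state();print(s["tool_pos"],s["contact_force"],s["joint_pos"])
grab("side","s14.png")
E
```

```text
[ 0.42845988 -0.05867319  0.40944288] [ 0.16048446 -0.76714521 -5.48897324] [-3.08259615e-01 -4.55713695e-01  1.76040342e+00 -4.17025006e-04
  1.83645415e+00 -2.22999188e+00]
```

View pics/w14.png

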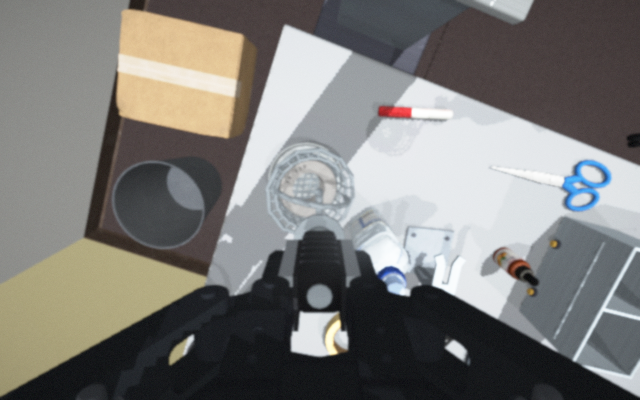

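View pics/s14.png

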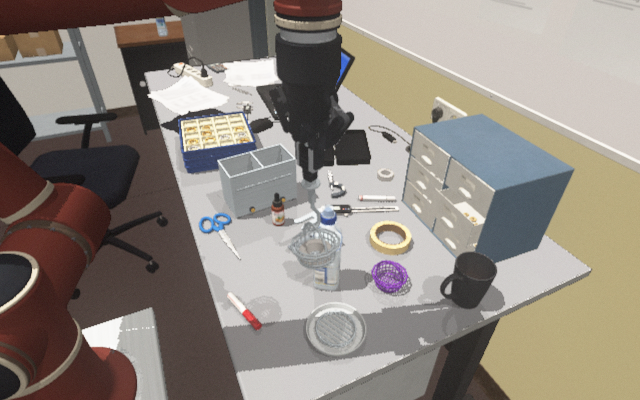

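```bash
python3 - <<'E'
from ov import *
# tray at initial; cached wrist cameras
def ovl(img,c,x,y,off,sc):
    t=np.linspace(0,2*np.pi,60)
    for r,z,col in((.060,.015,(0,255,0)),(.038,.014,(0,0,255)),(.060,.0,(255,0,0))):
        q=np.array([(proj(c,[x+r*np.cos(a),y+r*np.sin(a),z])-off)*sc for a in t]);cv2.polylines(img,[np.round(q).astype(np.int32)],True,col,1)
out=[]
_,S=grab("side");_,T=grab("top")
for fn,c,o in (("w4",load("w4c.npy"),(0,0)),("w5",load("w5c.npy"),(70,10)),("w13",load("w13c.npy"),(80,60)),("side0",S,(265,265)),("top0",T,(350,175))):
    a=cv2.imread(f'pics/{fn}.png'); b=cv2.resize(a[o[1]:o[1]+150,o[0]:o[0]+150] if 0 else a[o[1]:o[1]+130,o[0]:o[0]+130],None,fx=3,fy=3,interpolation=cv2.INTER_CUBIC)
    if fn=="w4": b=cv2.resize(a[0:160,0:160],(390,390)); ovl(b,c,.483,-.066,np.array(o),390/160)
    else: ovl(b,c,.483,-.066,np.array(o),3)
    out.append(b)
cv2.imwrite('pics/tray.png',np.vstack([np.hstack(out[:2]),np.hstack(out[2:4])])[:780,:780]); cv2.imwrite('pics/tray2.png',out[4])
E
python3 -c "
import cv2;a=cv2.imread('pics/tray.png');cv2.imwrite('pics/trayA.png',a[:390]);cv2.imwrite('pics/trayB.png',a[390:])"
```

```text
(no output)
```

View pics/trayA.png

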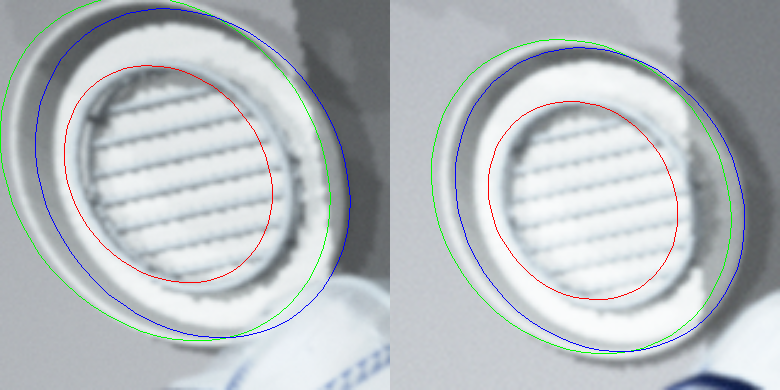

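View pics/trayB.png

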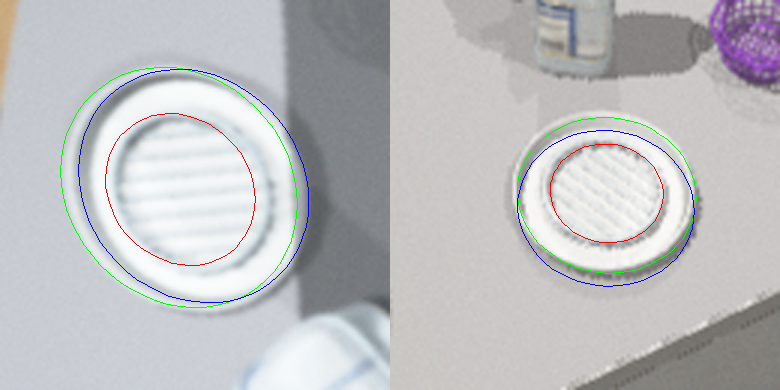

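View pics/tray2.png

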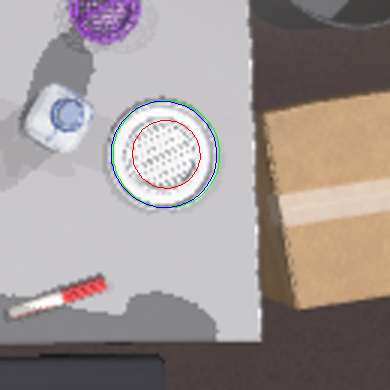

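```bash
python3 - <<'E'
from ov import *
np.set_printoptions(precision=4,suppress=True)
_,S=grab("side");_,T=grab("top")
print(atz(load("w4c.npy"),(77.5,74.3),.012),atz(load("w5c.npy"),(139.3,77.7),.012),atz(load("w13c.npy"),(145,124.3),.012))
print(atz(T,(350+165/3,175+154/3),.012),atz(S,(265+(606-390)/3,265+193/3),.012))
# cross-check of calibrations: hook/fork/tank in top: far-well corners from the wrist
for X in ([.3918,.3672,.138],[.3833,.4621,.138],[.5713,.4793,.138],[.4961,.1983,.008],[.547,.2111,.008],[.5102,.1419,.008],[.5633,.2033,.1]): print(X,proj(T,X),proj(S,X))
a=cv2.imread('pics/top0.png'); cv2.imwrite('pics/t0a.png',cv2.resize(a[190:270,230:350],None,fx=6,fy=6,interpolation=cv2.INTER_CUBIC))
E
```

```text
[ 0.4827 -0.0598  0.012 ] [ 0.4818 -0.0611  0.012 ] [ 0.482  -0.0595  0.012 ]
[ 0.4827 -0.0654  0.012 ] [ 0.4828 -0.0662  0.012 ]
[0.3918, 0.3672, 0.138] [273.0341 257.2664] [229.7109 177.9952]
[0.3833, 0.4621, 0.138] [242.1833 260.4787] [217.6552 160.7529]
[0.5713, 0.4793, 0.138] [236.7689 199.5923] [280.7157 144.0781]
[0.4961, 0.1983, 0.008] [326.8612 223.4493] [294.1595 245.4791]
[0.547, 0.2111, 0.008] [322.8749 208.4876] [310.5527 236.6514]
[0.5102, 0.1419, 0.008] [343.4347 219.0564] [308.2213 258.5661]
[0.5633, 0.2033, 0.1] [325.3646 201.8047] [317.7482 209.0532]
```

View pics/t0a.png

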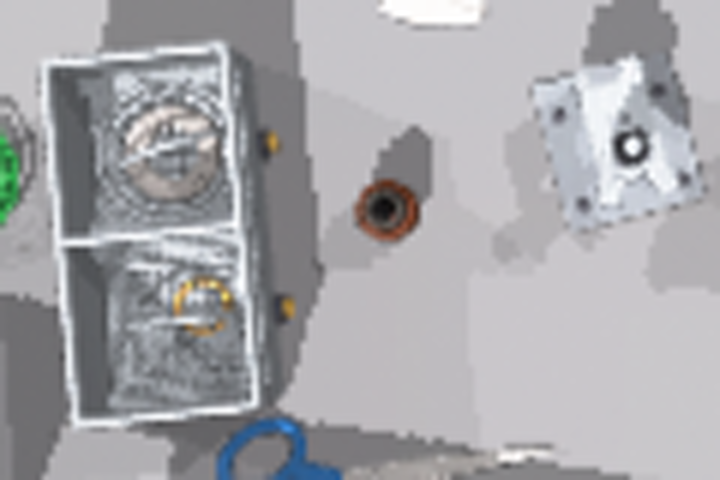

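Call:
step_arm:
  motion:
    - [0.02,-0.002,0,0,0,0,255]
    - [0.045,-0.004,-0.02,0,0,0,255]
    - [0.07,-0.006,-0.06,0,0,0,255]
    - [0.09,-0.008,-0.1,0,0,0,255]
    - [0.103,-0.009,-0.15,0,0,0,255]
    - [0.109,-0.01,-0.2,0,0,0,255]
    - [0.109,-0.01,-0.25,0,0,0,255]
    - [0.109,-0.01,-0.3,0,0,0,255]
    - [0.109,-0.01,-0.33,0,0,0,255]
    - [0.109,-0.01,-0.34,0,0,0,255]

```text
time: 17.9
tool_pos: [0.4821, -0.0636, 0.2361]
tool_rot: [-0.002, -0.174, 0.985, 0.001]
contact_force: [-0.6, -0.5, -4.0]
gripper_width: 0.177
```

Call:
step_arm:
  motion:
    - [0,0,-0.02,0,0,0,255]
    - [0,0,-0.04,0,0,0,255]
    - [0,0,-0.055,0,0,0,255]
    - [0,0,-0.06,0,0,0,255]
    - [0,0,-0.06,0,0,0,255]
    - [0,0,-0.06,0,0,0,255]

```text
time: 18.5
tool_pos: [0.4831, -0.0641, 0.2098]
tool_rot: [0.0, -0.174, 0.985, -0.0]
contact_force: [0.4, 0.1, -3.9]
gripper_width: 0.177
```

```bash
python3 - <<'E'
from ov import *
f,c=grab("wrist","w15.png"); save("w15c.npy",c)
s=monitor.state();print(s["tool_pos"],s["contact_force"])
f2,c2=grab("side","s15.png");f3,c3=grab("top","t15.png")
a=f["pixels"][:,:,::-1]; cv2.imwrite('pics/w15o.png',cv2.resize(a[60:300,180:460],None,fx=2.4,fy=2.4,interpolation=cv2.INTER_CUBIC))
a=f2["pixels"][:,:,::-1]; a=cv2.resize(a[240:370,270:410],None,fx=4,fy=4,interpolation=cv2.INTER_CUBIC)
b=f3["pixels"][:,:,::-1]; b=cv2.resize(b[180:270,360:450],None,fx=4,fy=4,interpolation=cv2.INTER_CUBIC)
cv2.imwrite('pics/s15o.png',a);cv2.imwrite('pics/t15o.png',b)
E
```

```text
[ 0.48322382 -0.06405088  0.20994395] [ 0.95685661  0.78745188 -5.60268022]
```

View pics/w15o.png

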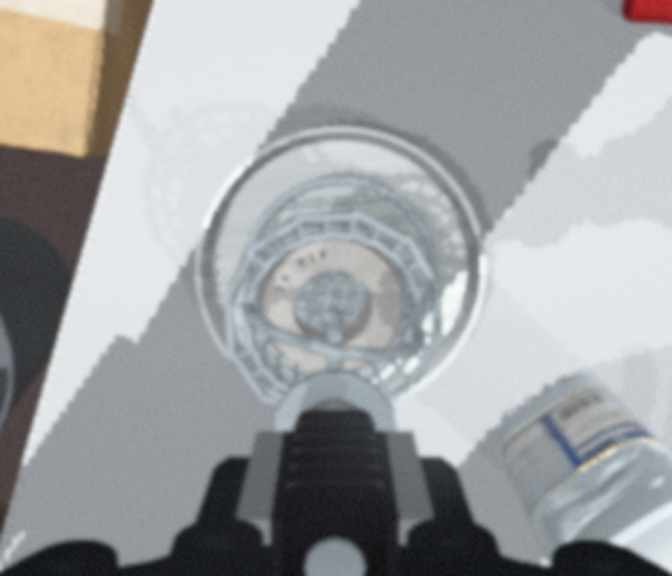

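View pics/s15o.png

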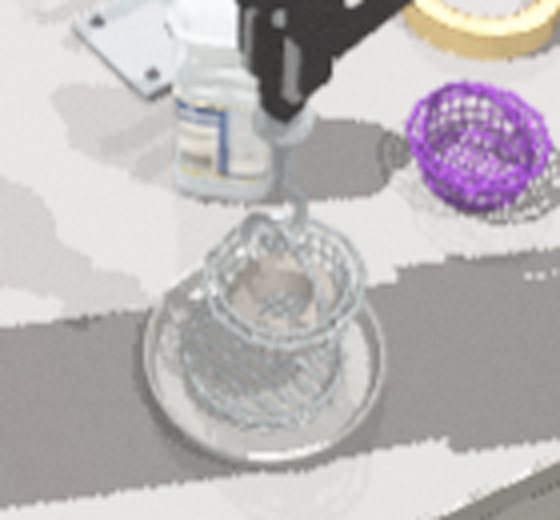

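View pics/t15o.png

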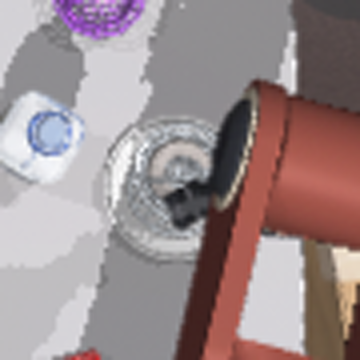

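```bash
cat >> ov.py <<'E'
def tray(img,c,x,y,off,sc):
    t=np.linspace(0,2*np.pi,60)
    for r,z,col in((.060,.015,(0,255,255)),(.038,.014,(255,0,255))):
        q=np.array([(proj(c,[x+r*np.cos(a),y+r*np.sin(a),z])-off)*sc for a in t]);cv2.polylines(img,[np.round(q).astype(np.int32)],True,col,1)
E
python3 - <<'E'
from ov import *
c=load("w15c.npy");b=cv2.imread('pics/w15o.png');o=np.array([180,60])
tray(b,c,.4828,-.0657,o,2.4);bask(c,b,.483,-.0645,32,.0325,o,2.4);cv2.imwrite('pics/w15p.png',b)
_,S=grab("side");b=cv2.imread('pics/s15o.png');o=np.array([270,240])
tray(b,S,.4828,-.0657,o,4);bask(S,b,.483,-.0645,32,.0325,o,4);cv2.imwrite('pics/s15p.png',b)
E
```

```text
(no output)
```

View pics/w15p.png

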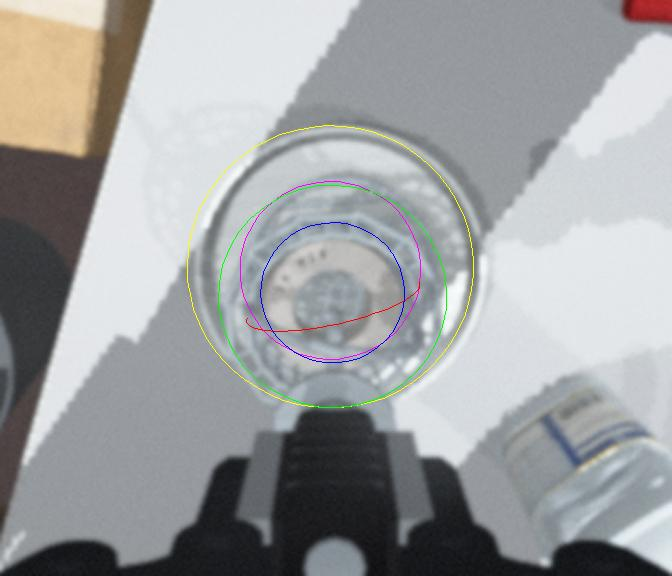

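View pics/s15p.png

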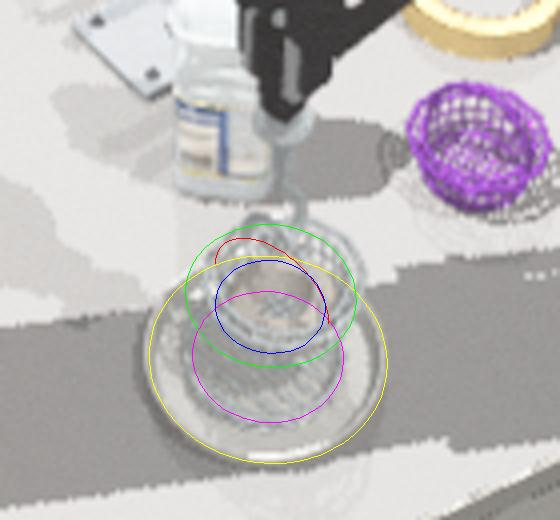

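```bash
python3 - <<'E'
from ov import *
np.set_printoptions(precision=4,suppress=True)
c=load("w15c.npy");a=cv2.imread('pics/w15.png');o=np.array([240,90]);b=cv2.resize(a[90:250,240:400],None,fx=4.5,fy=4.5,interpolation=cv2.INTER_CUBIC)
tray(b,c,.4835,-.0605,o,4.5);bask(c,b,.487,-.0645,10,.030,o,4.5);cv2.imwrite('pics/w15p.png',b)
_,S=grab("side");b=cv2.imread('pics/s15o.png');o=np.array([270,240])
tray(b,S,.4828,-.0660,o,4);bask(S,b,.487,-.0645,10,.0345,o,4);cv2.imwrite('pics/s15p.png',b)
print(atz(c,(319.6,187.1),.053),atz(S,(340,313),.053), tri([(c,(319.6,187.1)),(S,(340,313))]))
E
```

```text
[ 0.4866 -0.0621  0.053 ] [ 0.4909 -0.0601  0.053 ] (array([ 0.4873, -0.0629,  0.0577]), [np.float64(0.0018165449775600015), np.float64(0.0018165449775599534)])
```

View pics/w15p.png

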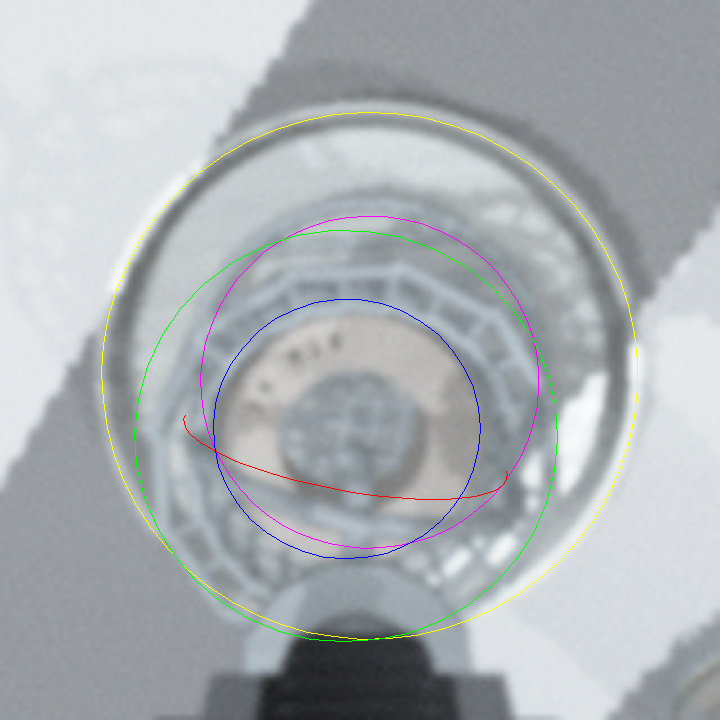

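View pics/s15p.png

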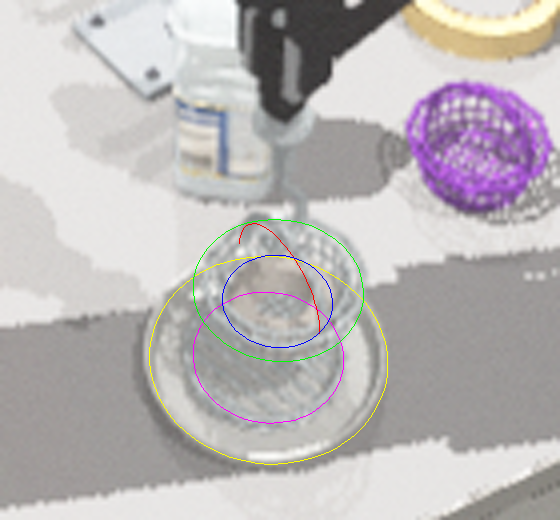

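Call:
step_arm:
  motion:
    - [-0.006,0.002,0,0,0,0,255]
    - [-0.012,0.004,0,0,0,0,255]
    - [-0.018,0.005,-0.004,0,0,0,255]
    - [-0.018,0.005,-0.008,0,0,0,255]
    - [-0.018,0.005,-0.012,0,0,0,255]
    - [-0.018,0.005,-0.016,0,0,0,255]
    - [-0.018,0.005,-0.016,0,0,0,255]

```text
time: 19.45
tool_pos: [0.4737, -0.0614, 0.2008]
tool_rot: [-0.0, -0.174, 0.985, 0.0]
contact_force: [-0.4, -0.2, -6.4]
gripper_width: 0.178
```

```bash
python3 - <<'E'
from ov import *
f,c=grab("wrist","w16.png"); save("w16c.npy",c)
s=monitor.state();print(s["tool_pos"],s["contact_force"])
f2,c2=grab("side","s16.png");f3,c3=grab("top","t16.png")
a=f["pixels"][:,:,::-1]; cv2.imwrite('pics/w16o.png',cv2.resize(a[90:250,240:400],None,fx=4.5,fy=4.5,interpolation=cv2.INTER_CUBIC))
a=f2["pixels"][:,:,::-1]; a=cv2.resize(a[240:370,270:410],None,fx=5,fy=5,interpolation=cv2.INTER_CUBIC)
b=f3["pixels"][:,:,::-1]; b=cv2.resize(b[180:270,360:450],None,fx=6,fy=6,interpolation=cv2.INTER_CUBIC)
cv2.imwrite('pics/s16o.png',a);cv2.imwrite('pics/t16o.png',b)
E
```

```text
[ 0.47383057 -0.0614098   0.20100697] [-0.02442817  0.60177938 -5.14424734]
```

View pics/w16o.png

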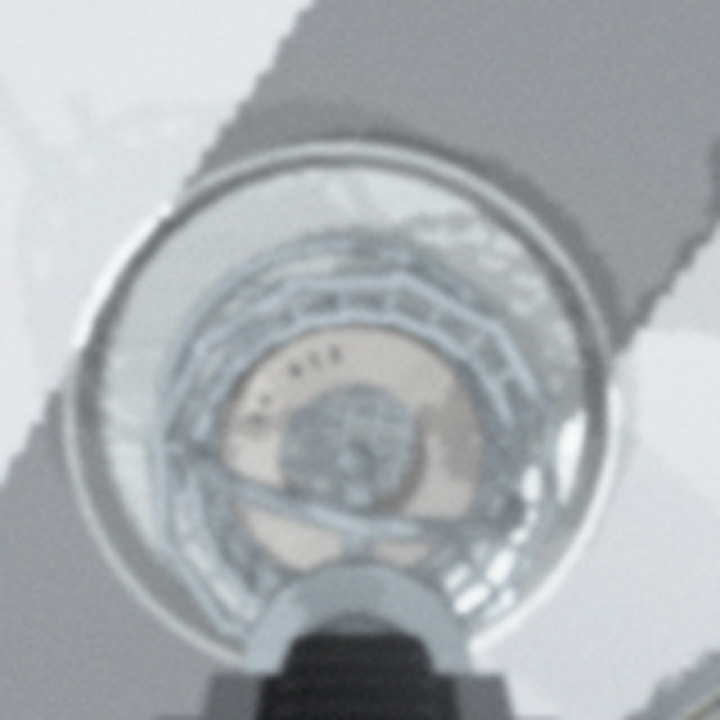

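View pics/s16o.png

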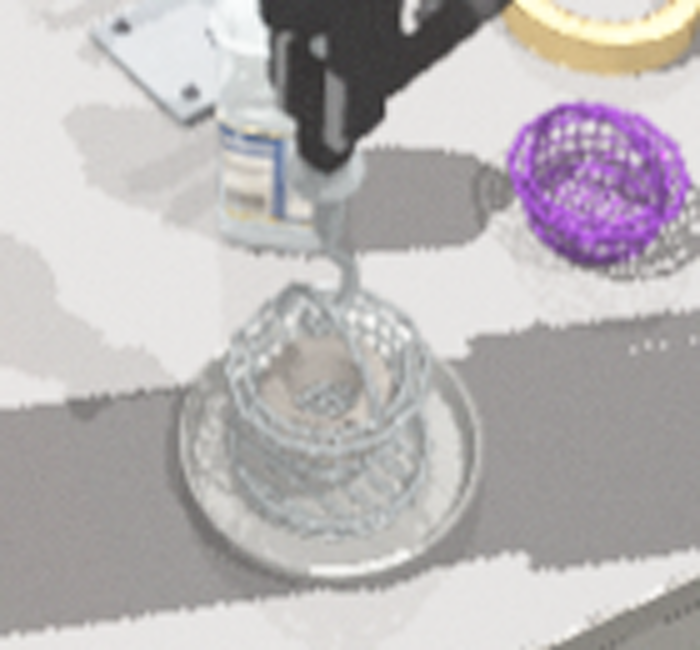

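View pics/t16o.png

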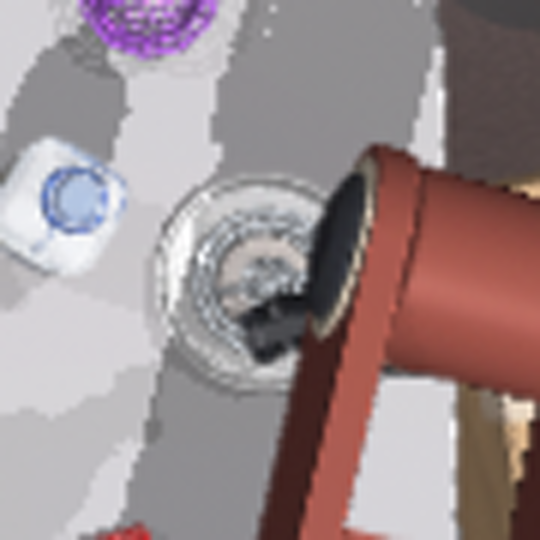

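```bash
python3 - <<'E'
from ov import *
np.set_printoptions(precision=4,suppress=True)
c=load("w16c.npy");o=np.array([240,90]);sc=4.5
from scipy.optimize import least_squares
def ext(xy,r,z):
    t=np.linspace(0,2*np.pi,180); q=np.array([(proj(c,[xy[0]+r*np.cos(a),xy[1]+r*np.sin(a),z])-o)*sc for a in t]); return q[:,0].min(),q[:,0].max(),q[:,1].min()
tr=least_squares(lambda p:np.array(ext(p,.060,.015))-[65,618,143],[.482,-.062]);print(tr.x,tr.fun)
for z in (.050,.056):
    rm=least_squares(lambda p:np.array(ext(p[:2],p[2],z))-[158,553,272],[.482,-.062,.0415]);print(z,rm.x,rm.fun)
rg=least_squares(lambda p:np.array(ext(p[:2],p[2],.046))-[222,482,322],[.482,-.062,.027]);print(rg.x,rg.fun)
b=cv2.imread('pics/w16o.png');tray(b,c,*tr.x,o,sc);bask(c,b,rm.x[0],rm.x[1],8,.026,o,sc);cv2.imwrite('pics/w16p.png',b)
_,S=grab("side");b=cv2.imread('pics/s16o.png');o=np.array([270,240])
tray(b,S,.4828,-.0660,o,5);bask(S,b,.483,-.066,8,.026,o,5);cv2.imwrite('pics/s16p.png',b)
E
```

```text
[ 0.4816 -0.0614] [ 2.909  -2.9106 -0.2567]
0.05 [ 0.4821 -0.058   0.0391] [-0.  0.  0.]
0.056 [ 0.4806 -0.0586  0.0383] [-0.  0. -0.]
[ 0.4797 -0.0597  0.026 ] [-0.  0. -0.]
```

View pics/w16p.png

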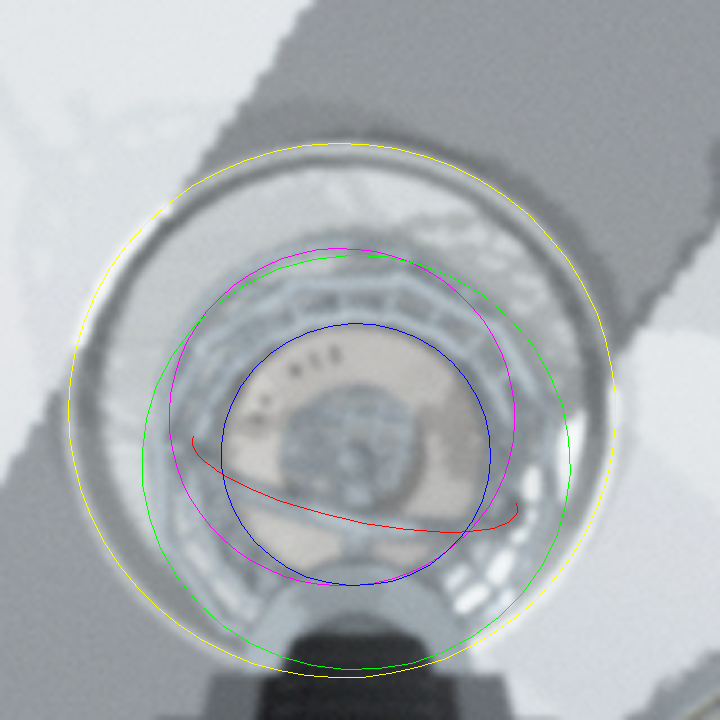

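View pics/s16p.png

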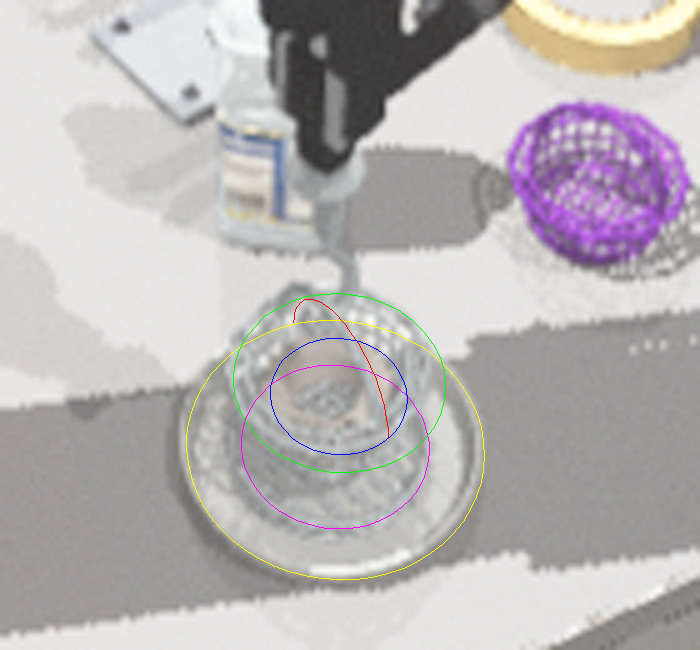

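Call:
step_arm:
  motion:
    - [0.001,-0.003,0,0,0,0,255]
    - [0.001,-0.006,-0.003,0,0,0,255]
    - [0.001,-0.006,-0.007,0,0,0,255]
    - [0.001,-0.006,-0.011,0,0,0,255]
    - [0.001,-0.006,-0.014,0,0,0,255]
    - [0.001,-0.006,-0.016,0,0,0,255]
    - [0.001,-0.006,-0.016,0,0,0,255]

```text
time: 20.35
tool_pos: [0.4743, -0.0644, 0.193]
tool_rot: [-0.0, -0.174, 0.985, 0.0]
contact_force: [-0.4, 0.0, -4.3]
gripper_width: 0.173
```

```bash
python3 - <<'E'
from ov import *
f,c=grab("wrist","w17.png"); save("w17c.npy",c)
s=monitor.state();print(s["tool_pos"],s["contact_force"])
f2,c2=grab("side","s17.png")
a=f["pixels"][:,:,::-1]; cv2.imwrite('pics/w17o.png',cv2.resize(a[90:250,240:400],None,fx=4.5,fy=4.5,interpolation=cv2.INTER_CUBIC))
a=f2["pixels"][:,:,::-1]; a=cv2.resize(a[260:370,280:400],None,fx=6,fy=6,interpolation=cv2.INTER_CUBIC)
cv2.imwrite('pics/s17o.png',a)
E
```

```text
[ 0.47434325 -0.06439073  0.19318186] [ 5.27163964e-03  6.70423146e-01 -5.69237031e+00]
```

View pics/w17o.png

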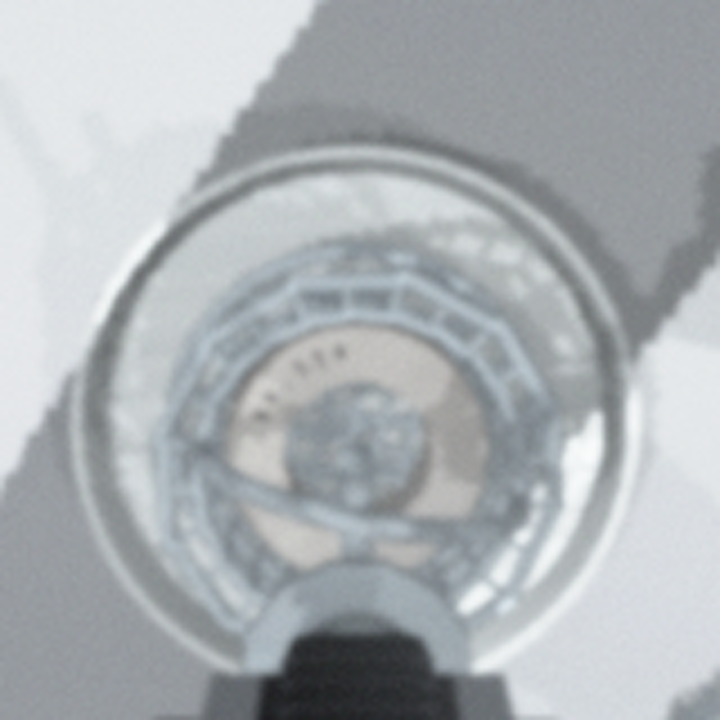

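View pics/s17o.png

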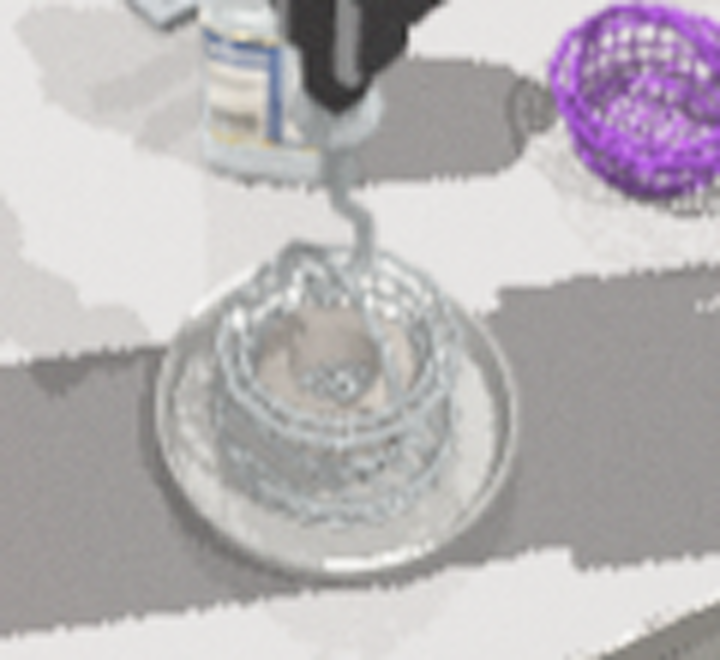

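```bash
python3 - <<'E'
from ov import *
np.set_printoptions(precision=4,suppress=True)
c=load("w17c.npy");o=np.array([240,90]);sc=4.5
from scipy.optimize import least_squares
def ext(xy,r,z):
    t=np.linspace(0,2*np.pi,180); q=np.array([(proj(c,[xy[0]+r*np.cos(a),xy[1]+r*np.sin(a),z])-o)*sc for a in t]); return q[:,0].min(),q[:,0].max(),q[:,1].min()
tr=least_squares(lambda p:np.array(ext(p,.060,.015))-[73,634,146],[.482,-.062]);print(tr.x,tr.fun)
for z in (.044,.050):
    rm=least_squares(lambda p:np.array(ext(p[:2],p[2],z))-[162,558,272],[.482,-.062,.0415]);print(z,rm.x)
rg=least_squares(lambda p:np.array(ext(p[:2],p[2],.038))-[228,492,322],[.482,-.062,.027]);print(rg.x)
E
```

```text
[ 0.4816 -0.0618] [ 0.7591 -0.7594 -0.0685]
0.044 [ 0.482  -0.0603  0.0389]
0.05 [ 0.4806 -0.0609  0.0381]
[ 0.4801 -0.061   0.0264]
```

Call:
step_arm:
  motion:
    - [0,-0.002,-0.003,0,0,0,255]
    - [0,-0.002,-0.006,0,0,0,255]
    - [0,-0.002,-0.009,0,0,0,255]
    - [0,-0.002,-0.012,0,0,0,255]
    - [0,-0.002,-0.015,0,0,0,255]
    - [0,-0.002,-0.017,0,0,0,255]
    - [0,-0.002,-0.017,0,0,0,255]

```text
time: 21.15
tool_pos: [0.4747, -0.0655, 0.1851]
tool_rot: [0.0, -0.174, 0.985, -0.0]
contact_force: [0.2, -0.2, -4.1]
gripper_width: 0.177
```

```bash
python3 - <<'E'
from ov import *
f2,c2=grab("side","s18.png")
F=[]
for i in range(4):
    s=monitor.state();F.append(s["contact_force"]);grab("side")
print(s["tool_pos"],np.mean(F,0))
a=f2["pixels"][:,:,::-1]; a=cv2.resize(a[260:370,280:400],None,fx=6,fy=6,interpolation=cv2.INTER_CUBIC)
cv2.imwrite('pics/s18o.png',a)
E
```

```text
[ 0.47462131 -0.06552472  0.18513051] [ 0.23191265 -0.42743329 -3.77785989]
```

View pics/s18o.png

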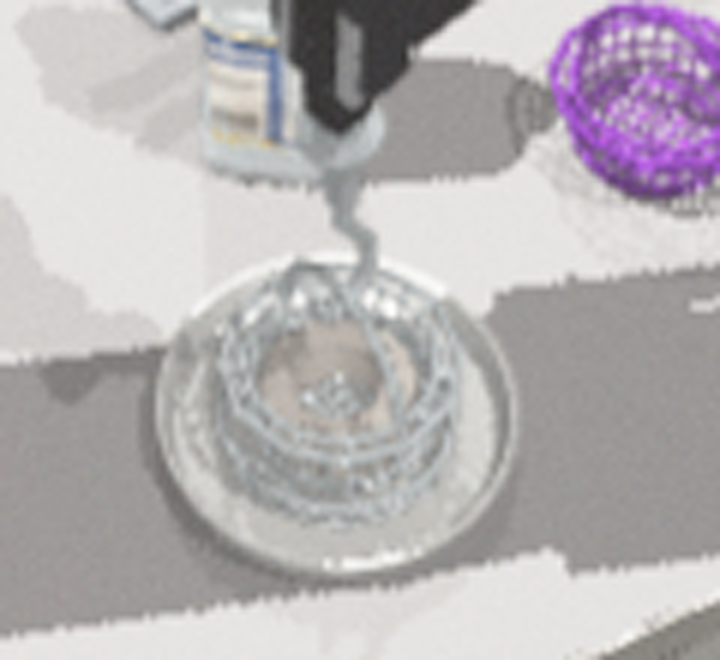

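Call:
step_arm:
  motion:
    - [0,0,-0.002,0,0,0,255]
    - [0,0,-0.004,0,0,0,255]
    - [0,0,-0.006,0,0,0,255]
    - [0,0,-0.008,0,0,0,255]
    - [0,0,-0.01,0,0,0,255]
    - [0,0,-0.012,0,0,0,255]
    - [0,0,-0.012,0,0,0,255]

```text
time: 22.1
tool_pos: [0.4743, -0.0654, 0.1786]
tool_rot: [-0.0, -0.174, 0.985, 0.0]
contact_force: [-0.1, 0.9, -2.0]
gripper_width: 0.178
```

```bash
python3 - <<'E'
from ov import *
f2,c2=grab("side","s19.png")
F=[]
for i in range(4):
    s=monitor.state();F.append(s["contact_force"]);grab("side")
print(s["tool_pos"],np.mean(F,0))
a=f2["pixels"][:,:,::-1]; a=cv2.resize(a[260:370,280:400],None,fx=6,fy=6,interpolation=cv2.INTER_CUBIC)
cv2.imwrite('pics/s19o.png',a)
f,c=grab("wrist","w19.png"); save("w19c.npy",c)
a=f["pixels"][:,:,::-1]; cv2.imwrite('pics/w19o.png',cv2.resize(a[90:250,240:400],None,fx=4.5,fy=4.5,interpolation=cv2.INTER_CUBIC))
E
```

```text
[ 0.47443379 -0.06542695  0.17886462] [-0.32667431 -0.08848976 -1.4892497 ]
```

View pics/s19o.png

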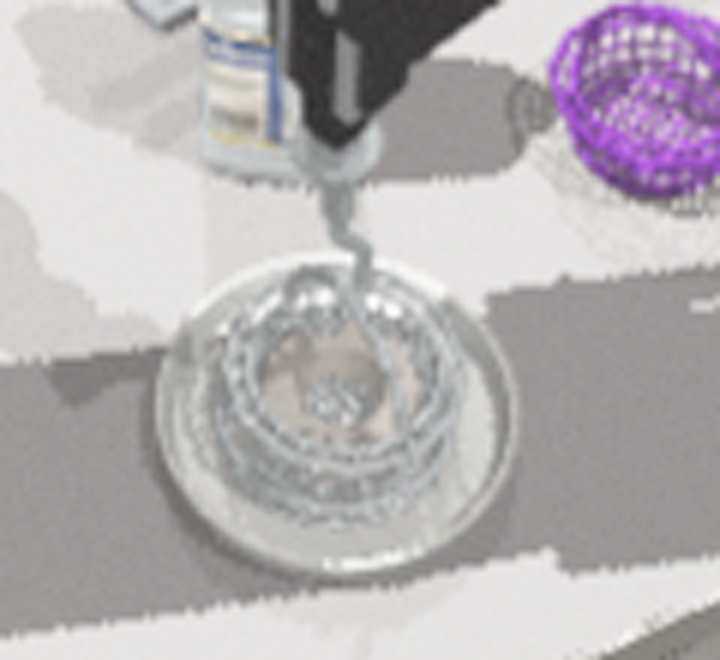

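View pics/w19o.png

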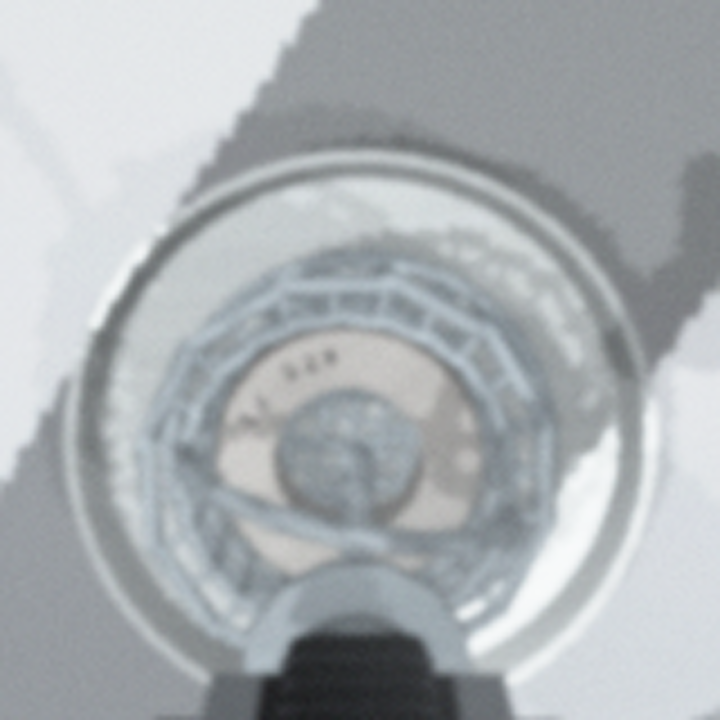

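Call:
step_arm:
  motion:
    - [0,0,-0.006,0,0,0,255]
    - [0,0,-0.012,0,0,0,255]
    - [0,0,-0.018,0,0,0,255]
    - [0,0,-0.024,0,0,0,255]
    - [0,0,-0.028,0,0,0,255]
    - [0,0,-0.028,0,0,0,255]

```text
time: 23.0
tool_pos: [0.4741, -0.0653, 0.1643]
tool_rot: [-0.0, -0.174, 0.985, 0.0]
contact_force: [-0.0, 0.3, -1.6]
gripper_width: 0.171
```

```bash
python3 - <<'E'
from ov import *
f2,c2=grab("side","s20.png")
F=[]
for i in range(3):
    s=monitor.state();F.append(s["contact_force"]);grab("side")
print(s["tool_pos"],np.mean(F,0))
a=f2["pixels"][:,:,::-1]; a=cv2.resize(a[260:370,280:400],None,fx=6,fy=6,interpolation=cv2.INTER_CUBIC)
cv2.imwrite('pics/s20o.png',a)
f,c=grab("wrist","w20.png"); save("w20c.npy",c)
a=f["pixels"][:,:,::-1]; cv2.imwrite('pics/w20o.png',cv2.resize(a[90:250,240:400],None,fx=4.5,fy=4.5,interpolation=cv2.INTER_CUBIC))
E
```

```text
[ 0.47448302 -0.06543664  0.16493119] [ 0.13811476  0.31629804 -1.66016127]
```

View pics/s20o.png

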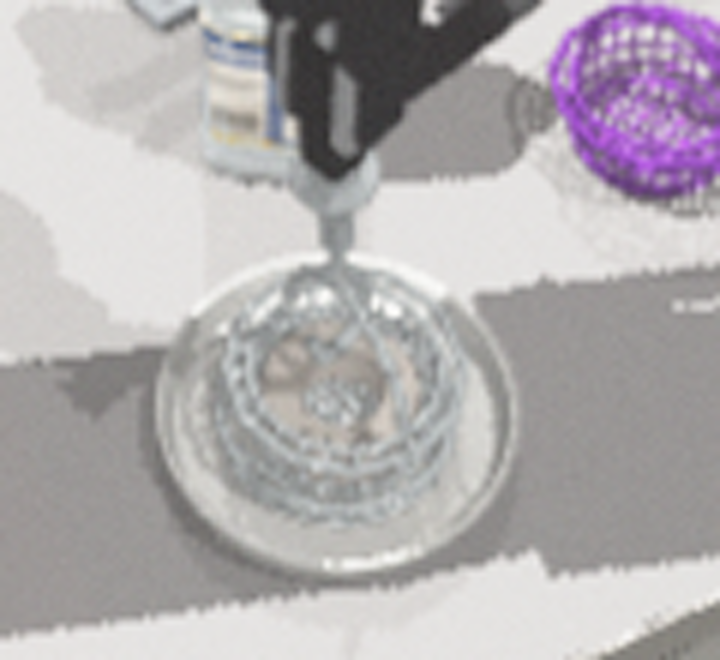

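View pics/w20o.png

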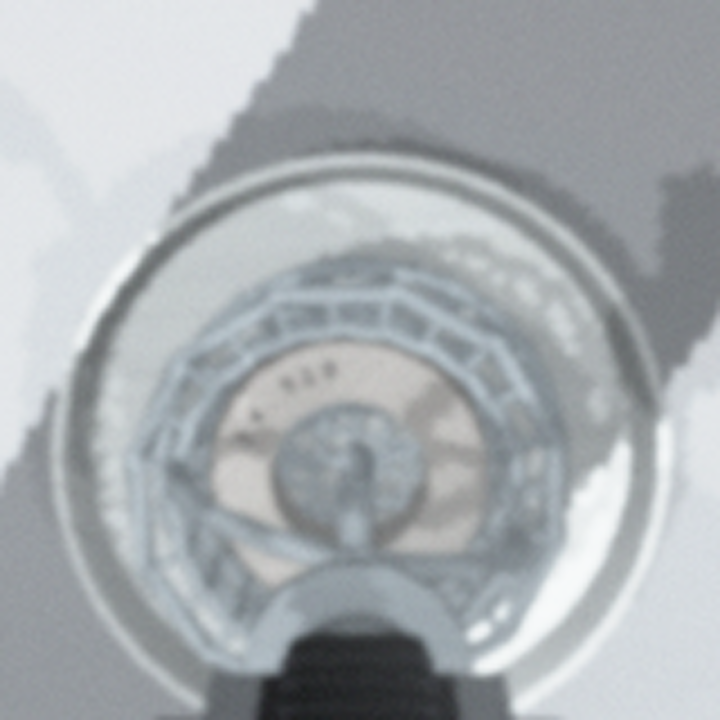

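Call:
step_arm:
  motion:
    - [0,0,-0.003,0,0,0,255]
    - [0,0,-0.005,0,0,0,255]
    - [0.004,0.0015,-0.005,0,0,0,255]
    - [0.01,0.0035,-0.005,0,0,0,255]
    - [0.016,0.0055,-0.005,0,0,0,255]
    - [0.016,0.0055,-0.005,0,0,0,255]

```text
time: 23.85
tool_pos: [0.4828, -0.0625, 0.1624]
tool_rot: [0.0, -0.174, 0.985, -0.0]
contact_force: [0.6, -0.3, -1.3]
gripper_width: 0.179
```

```bash
python3 - <<'E'
from ov import *
F=[]
for i in range(3):
    s=monitor.state();F.append(s["contact_force"]);grab("side")
print(s["tool_pos"],np.mean(F,0))
f,c=grab("wrist","w21.png"); save("w21c.npy",c)
a=f["pixels"][:,:,::-1]; cv2.imwrite('pics/w21o.png',cv2.resize(a[90:250,240:400],None,fx=4.5,fy=4.5,interpolation=cv2.INTER_CUBIC))
E
```

```text
[ 0.48248588 -0.06261949  0.16227892] [-0.4147928   0.09776441 -1.21370679]
```

View pics/w21o.png

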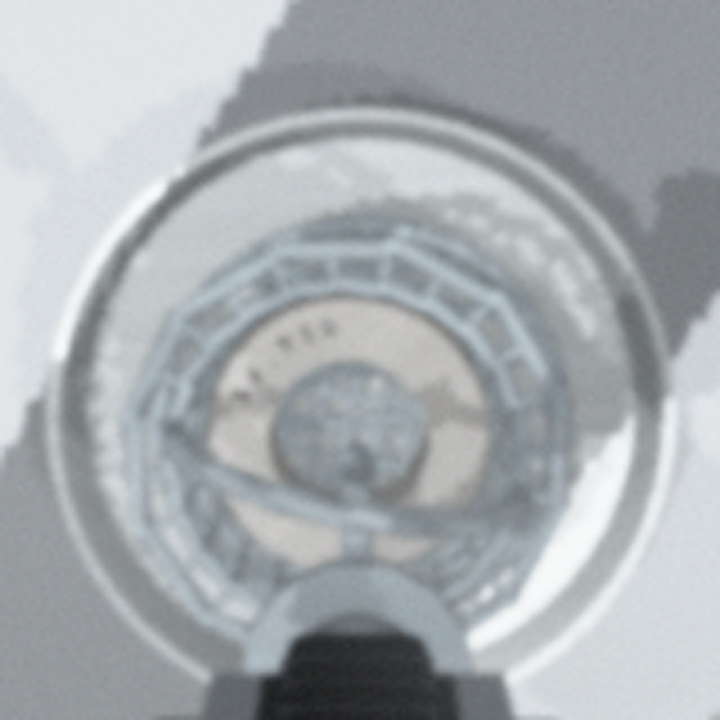

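Call:
step_arm:
  motion:
    - [0.006,0.002,0,0,0,0,255]
    - [0.012,0.0045,0,0,0,0,255]
    - [0.018,0.0065,0,0,0,0,255]
    - [0.024,0.009,0,0,0,0,255]
    - [0.03,0.011,0,0,0,0,255]
    - [0.035,0.0125,0,0,0,0,255]
    - [0.035,0.0125,0,0,0,0,255]

```text
time: 24.75
tool_pos: [0.5002, -0.0563, 0.1623]
tool_rot: [0.0, -0.174, 0.985, -0.0]
contact_force: [0.3, 0.0, -1.8]
gripper_width: 0.18
```

```bash
python3 - <<'E'
from ov import *
F=[]
f2,c2=grab("side","s22.png")
for i in range(3):
    s=monitor.state();F.append(s["contact_force"]);grab("side")
print(s["tool_pos"],np.mean(F,0))
f,c=grab("wrist","w22.png"); save("w22c.npy",c)
a=f["pixels"][:,:,::-1]; a=cv2.resize(a[60:250,240:400],None,fx=3.1,fy=3.1,interpolation=cv2.INTER_CUBIC)
b=f2["pixels"][:,:,::-1]; b=cv2.resize(b[260:370,280:400],None,fx=4,fy=4,interpolation=cv2.INTER_CUBIC)
cv2.imwrite('pics/s22o.png',b);cv2.imwrite('pics/w22o.png',a)
E
```

```text
[ 0.49983877 -0.05640708  0.16225806] [-0.09499633  0.09718095 -2.00003924]
```

View pics/w22o.png

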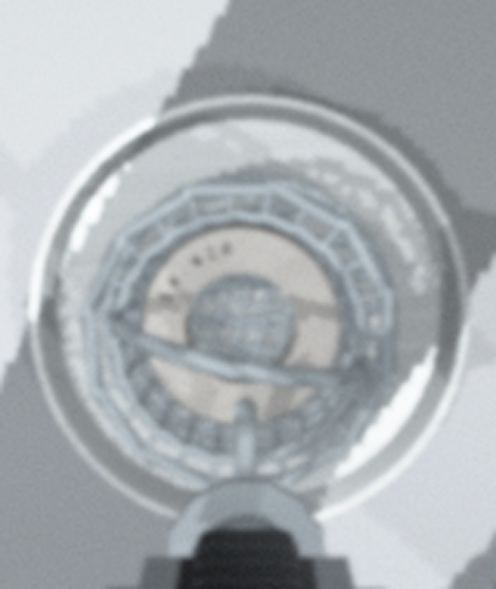

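View pics/s22o.png

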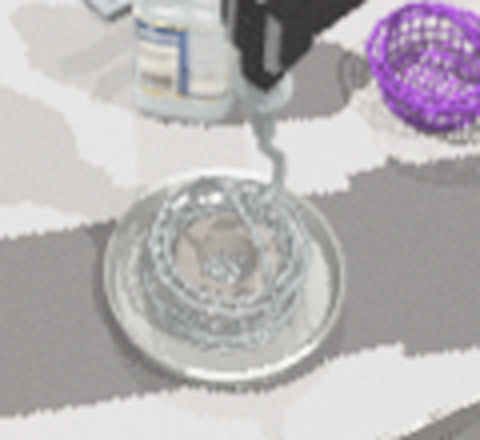

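Call:
step_arm:
  motion:
    - [0.008,0.003,0,0,0,0,255]
    - [0.012,0.004,0,0,0,0,255]
    - [0.012,0.004,0.01,0,0,0,255]
    - [0.012,0.004,0.03,0,0,0,255]
    - [0.012,0.004,0.05,0,0,0,255]
    - [0.012,0.004,0.08,0,0,0,255]
    - [0.012,0.004,0.12,0,0,0,255]
    - [0.012,0.004,0.16,0,0,0,255]
    - [0.012,0.004,0.2,0,0,0,255]
    - [0.012,0.004,0.2,0,0,0,255]

```text
time: 26.0
tool_pos: [0.5078, -0.0549, 0.2675]
tool_rot: [0.004, -0.174, 0.985, -0.002]
contact_force: [0.5, -0.6, -0.8]
gripper_width: 0.175
```

```bash
python3 - <<'E'
from ov import *
F=[]
f2,c2=grab("side","s23.png")
s=monitor.state()
print(s["tool_pos"],s["contact_force"])
f,c=grab("wrist","w23.png"); save("w23c.npy",c)
a=f["pixels"][:,:,::-1]; a=cv2.resize(a[60:250,240:400],None,fx=3.1,fy=3.1,interpolation=cv2.INTER_CUBIC)
b=f2["pixels"][:,:,::-1]; b=cv2.resize(b[180:370,260:420],None,fx=4,fy=4,interpolation=cv2.INTER_CUBIC)
cv2.imwrite('pics/s23o.png',b);cv2.imwrite('pics/w23o.png',a)
E
```

```text
[ 0.50699474 -0.05472647  0.26517129] [ 0.43761663 -0.09166641 -2.50949807]
```

View pics/w23.png

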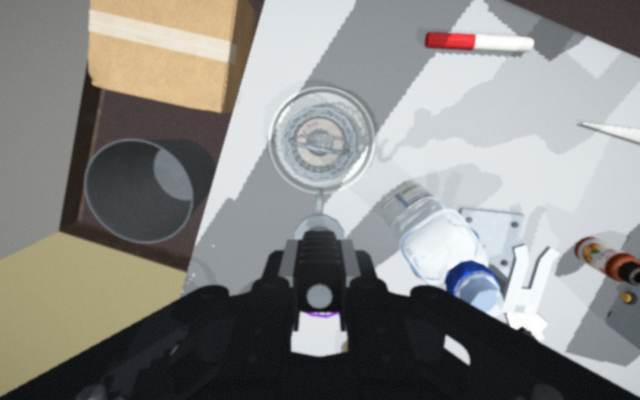

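View pics/s23o.png

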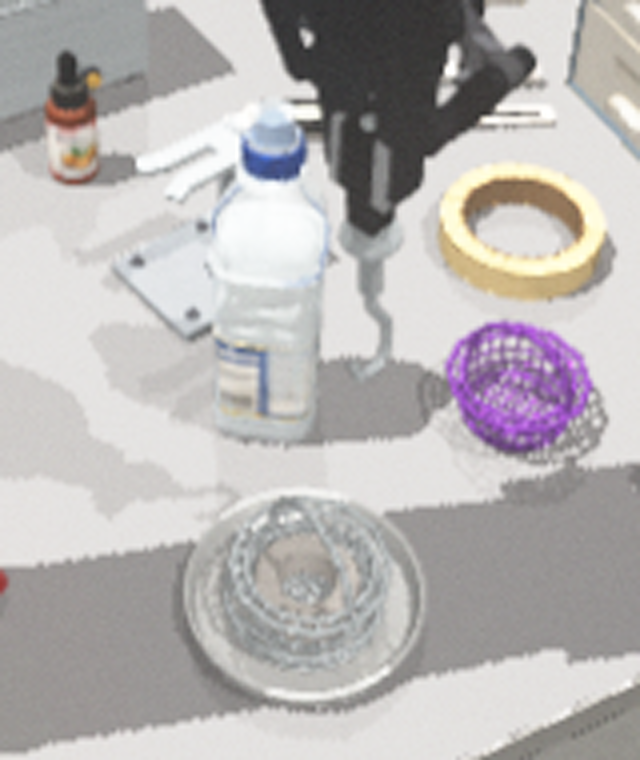

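```bash
python3 - <<'E'
from ov import *
from scipy.optimize import least_squares
np.set_printoptions(precision=4,suppress=True)
c=load("w23c.npy");a=cv2.imread('pics/w23.png');o=np.array([260,75]);sc=6
b=cv2.resize(a[75:200,260:385],None,fx=6,fy=6,interpolation=cv2.INTER_CUBIC)
cv2.imwrite('pics/w23r.png',b)
tray(b,c,.481,-.0625,o,sc);bask(c,b,.481,-.0635,10,.006,o,sc);cv2.imwrite('pics/w23p.png',b)
E
```

```text
(no output)
```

View pics/w23p.png

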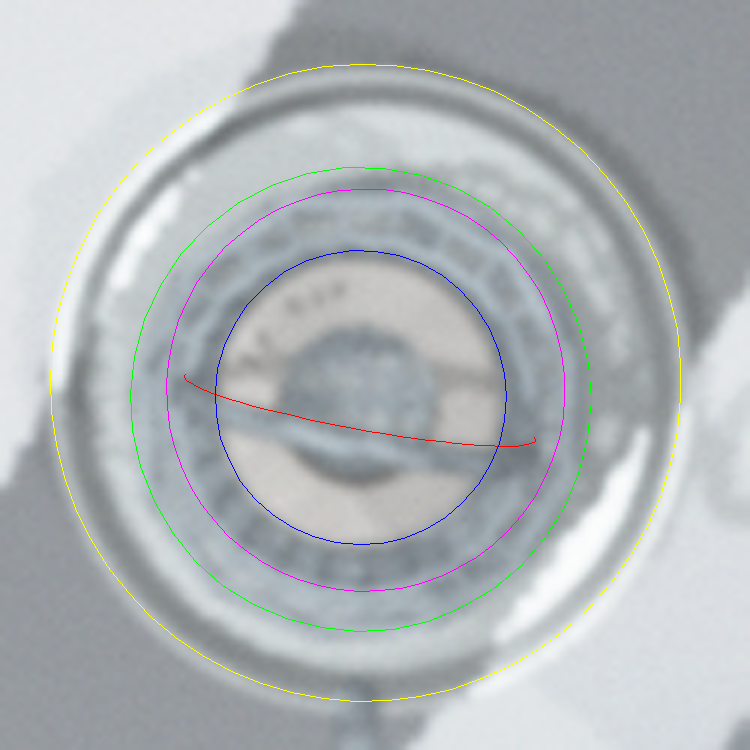

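View pics/w23r.png

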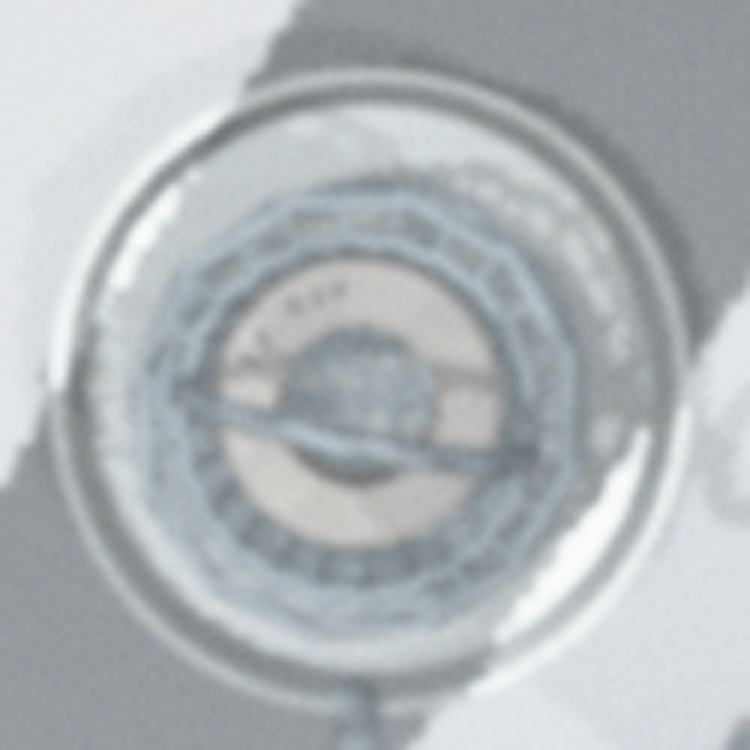

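```bash
python3 - <<'E'
from ov import *
np.set_printoptions(precision=4,suppress=True)
s=monitor.state();f,c=grab("wrist","w24.png"); f2,c2=grab("side","s24.png")
t=s["tool_pos"];print(t,s["tool_rot"])
b=[eyes.pinpoint("hook_bend",k) for k in("wrist","side")];h=[eyes.pinpoint("hook_handle",k) for k in("wrist","side")]
print([(x["uv"],x["p"]) for l in b for x in l[:2]]);print([(x["uv"],x["p"]) for l in h for x in l[:2]])
print("expected vertical: wrist",proj(c,t+[0,0,-.105]),"side",proj(c2,t+[0,0,-.105]), "grip",proj(c,t+[0,0,.011]),proj(c2,t+[0,0,.011]))
if b[0] and b[1]: X=tri([(c,b[0][0]["uv"]),(c2,b[1][0]["uv"])]);print(X, X[0]-t)
a=f["pixels"][:,:,::-1];cv2.imwrite('pics/w24o.png',cv2.resize(a[160:300,260:380],None,fx=5,fy=5,interpolation=cv2.INTER_CUBIC))
a=f2["pixels"][:,:,::-1];cv2.imwrite('pics/s24o.png',cv2.resize(a[200:290,320:380],None,fx=8,fy=8,interpolation=cv2.INTER_CUBIC))
E
```

```text
[ 0.5062 -0.0545  0.2632] [ 0.0008 -0.1742  0.9847 -0.0004]
[([320.4, 209.6], 0.94), ([348.9, 271.5], 0.62)]
[([321.2, 261.4], 0.86), ([349.6, 225.9], 0.76), ([274.5, 206.6], 0.62)]
expected vertical: wrist [318.8754 197.834 ] side [348.2586 272.1846] grip [318.5568 269.592 ] [351.9376 224.4677]
(array([ 0.5137, -0.0489,  0.1521]), [np.float64(0.002566139310880748), np.float64(0.002566139310880929)]) [ 0.0075  0.0056 -0.1111]
```

View pics/w24o.png

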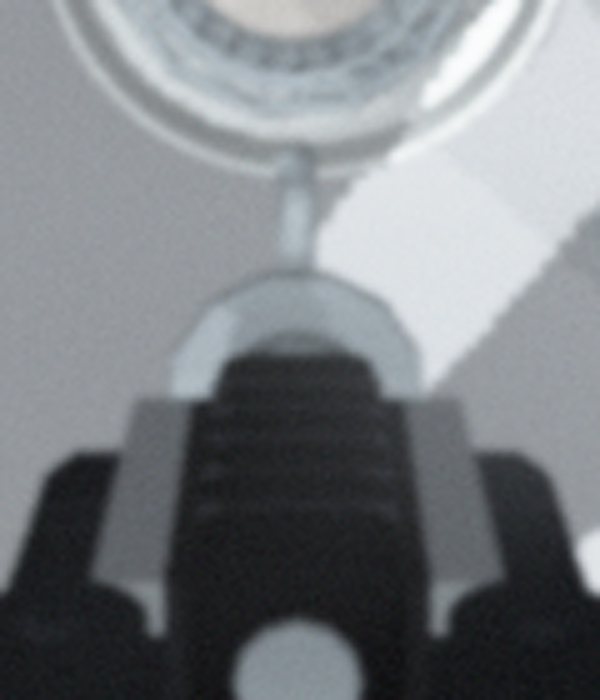

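View pics/s24o.png

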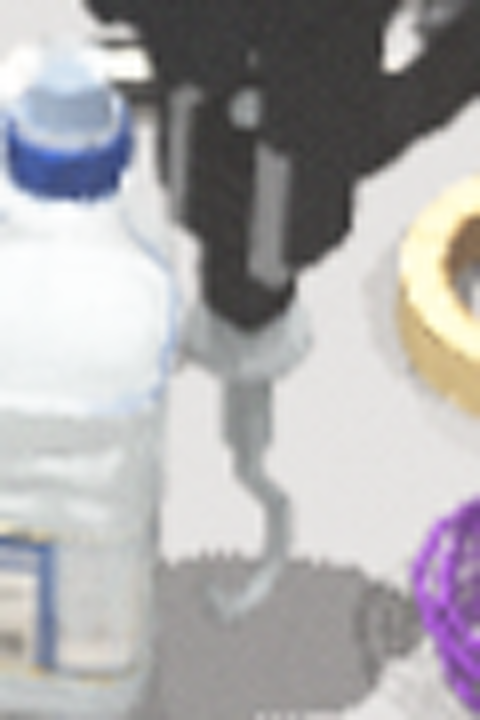

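```bash
python3 - <<'E'
import cv2,numpy as np
o=[]
for n in("w5","w7","w24"):
    a=cv2.imread(f'pics/{n}.png');o.append(cv2.resize(a[160:320,280:360],None,fx=3.3,fy=3.3,interpolation=cv2.INTER_CUBIC))
cv2.imwrite('pics/cmp.png',np.hstack(o))
E
```

```text
(no output)
```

View pics/cmp.png

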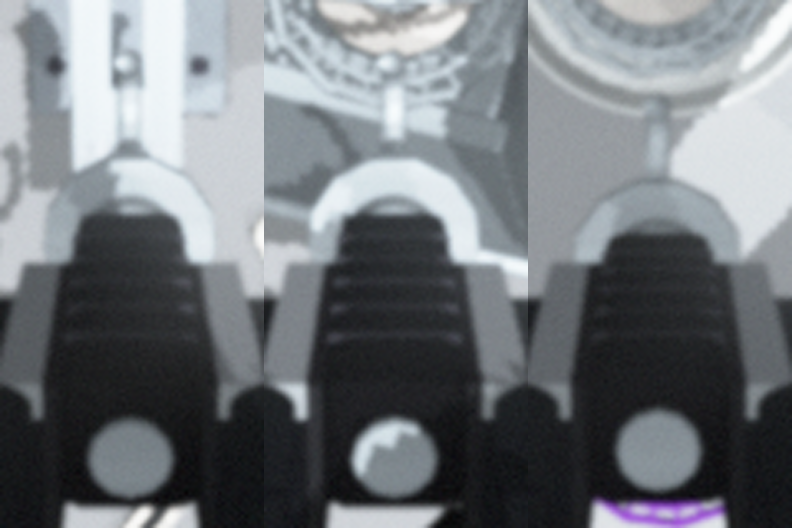

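Call:
step_arm:
  motion:
    - [0,0,0.09,0,0,0,255]
    - [0,0,0.18,0,0,0,255]
    - [0,0,0.24,-0.007,0.024,-0.035,255]
    - [0.01,0.06,0.24,-0.015,0.0485,-0.07,255]
    - [0.015,0.14,0.24,-0.015,0.0485,-0.07,255]
    - [0.02,0.22,0.24,-0.015,0.0485,-0.07,255]
    - [0.025,0.3,0.24,-0.015,0.0485,-0.07,255]
    - [0.031,0.38,0.24,-0.015,0.0485,-0.07,255]
    - [0.031,0.44,0.24,-0.015,0.0485,-0.07,255]
    - [0.031,0.459,0.24,-0.015,0.0485,-0.07,255]

```text
time: 27.4
tool_pos: [0.521, 0.1776, 0.3814]
tool_rot: [-0.038, -0.124, 0.992, -0.005]
contact_force: [0.2, 0.2, -1.5]
gripper_width: 0.179
```

Call:
step_arm:
  motion:
    - [0,0,-0.05,0,0,0,255]
    - [0,0,-0.1,0,0,0,255]
    - [0,0,-0.14,0,0,0,255]
    - [0,0,-0.15,0,0,0,255]
    - [0,0,-0.15,0,0,0,255]
    - [0,0,-0.15,0,0,0,255]

```text
time: 28.0
tool_pos: [0.5219, 0.1748, 0.3086]
tool_rot: [-0.037, -0.122, 0.992, -0.005]
contact_force: [0.1, -0.0, -1.1]
gripper_width: 0.178
```

```bash
python3 - <<'E'
from ov import *
np.set_printoptions(precision=4,suppress=True)
f,c=grab("wrist","w25.png"); save("w25c.npy",c);f2,c2=grab("side","s25.png")
s=monitor.state();print(s["tool_pos"],s["tool_rot"],s["contact_force"])
a=f["pixels"][:,:,::-1];cv2.imwrite('pics/w25o.png',cv2.resize(a[110:310,240:400],None,fx=3.8,fy=3.8,interpolation=cv2.INTER_CUBIC))
a=f2["pixels"][:,:,::-1];cv2.imwrite('pics/s25o.png',cv2.resize(a[110:290,260:380],None,fx=4.2,fy=4.2,interpolation=cv2.INTER_CUBIC))
print([(np.round(x["uv"],1),x["p"]) for k in("wrist","side") for x in eyes.pinpoint("hook_bend",k)[:2]])
t=s["tool_pos"];print(proj(c,t+[.002,0,-.105]),proj(c2,t+[.002,0,-.105]))
E
```

```text
[0.5221 0.175  0.3091] [-0.0363 -0.122   0.9919 -0.0047] [-0.3943  0.6202 -0.7321]
[(array([319.6, 210.7]), 0.64), (array([302.4, 188.8]), 0.7)]
[318.354  211.0681] [307.2944 184.1146]
```

View pics/w25o.png

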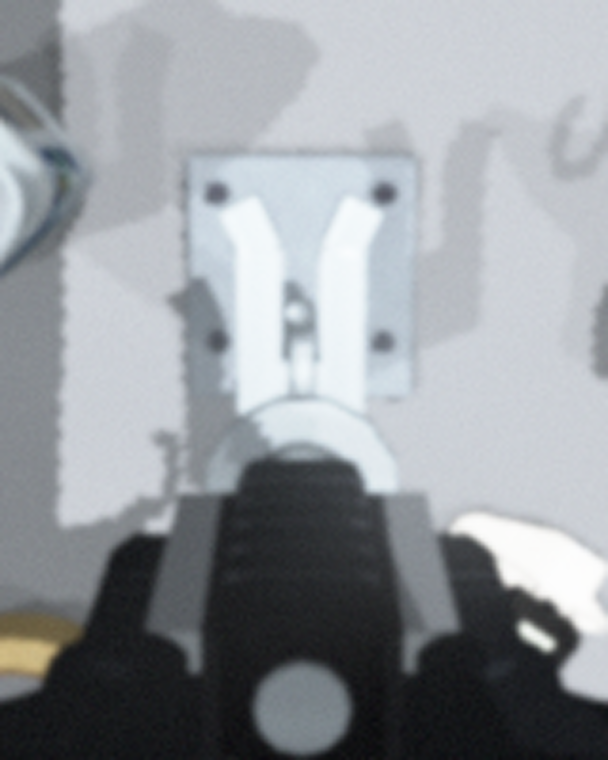

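View pics/s25o.png

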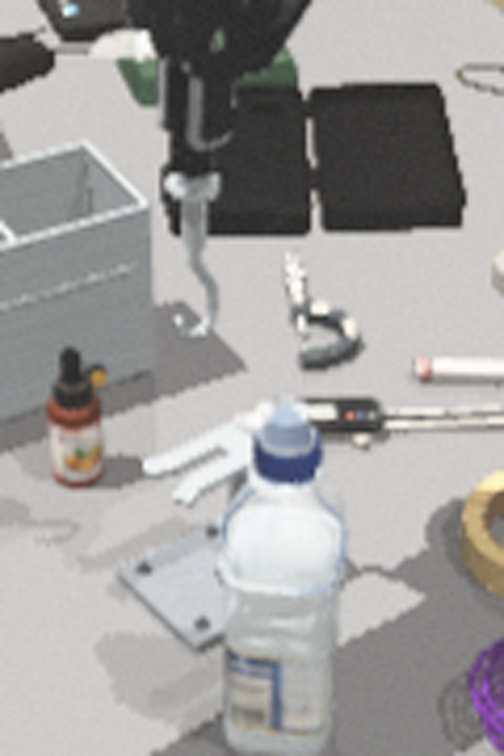

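Call:
step_arm:
  motion:
    - [0,0,-0.04,0,0,0,255]
    - [0,0,-0.08,0,0,0,255]
    - [0,0,-0.12,0,0,0,255]
    - [0,0,-0.15,0,0,0,255]
    - [0,0,-0.17,0,0,0,255]
    - [0,0,-0.19,0,0,0,255]
    - [0,0,-0.2,0,0,0,255]
    - [0,0,-0.2,0,0,0,255]

```text
time: 29.0
tool_pos: [0.5212, 0.175, 0.2068]
tool_rot: [-0.038, -0.122, 0.992, -0.005]
contact_force: [0.1, -0.2, -2.1]
gripper_width: 0.182
```

```bash
python3 - <<'E'
from ov import *
np.set_printoptions(precision=4,suppress=True)
f,c=grab("wrist","w26.png"); save("w26c.npy",c);f2,c2=grab("side","s26.png")
s=monitor.state();print(s["tool_pos"],s["tool_rot"],s["contact_force"])
a=f["pixels"][:,:,::-1];cv2.imwrite('pics/w26o.png',cv2.resize(a[110:310,240:400],None,fx=3.8,fy=3.8,interpolation=cv2.INTER_CUBIC))
a=f2["pixels"][:,:,::-1];cv2.imwrite('pics/s26o.png',cv2.resize(a[130:290,260:380],None,fx=4.2,fy=4.2,interpolation=cv2.INTER_CUBIC))
E
```

```text
[0.5218 0.1752 0.208 ] [-0.0372 -0.1222  0.9918 -0.0047] [ 0.0425  0.6519 -1.3479]
```

View pics/w26o.png

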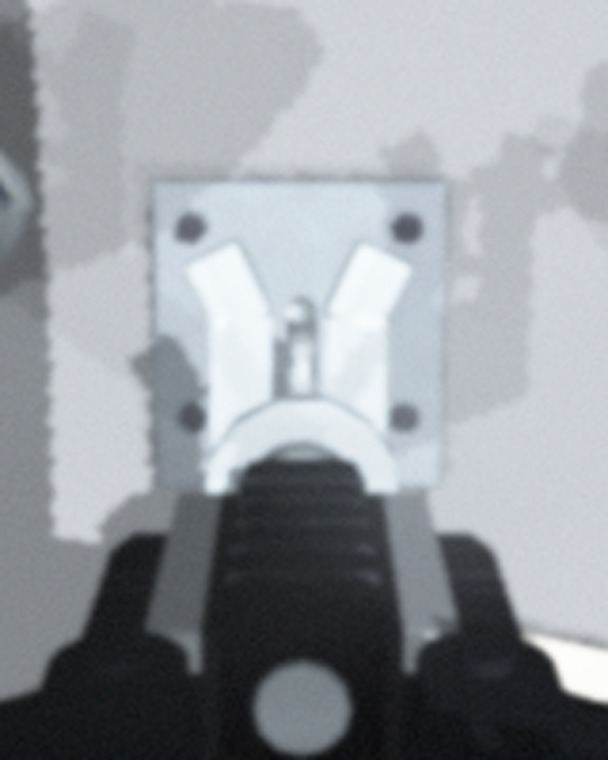

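View pics/s26o.png

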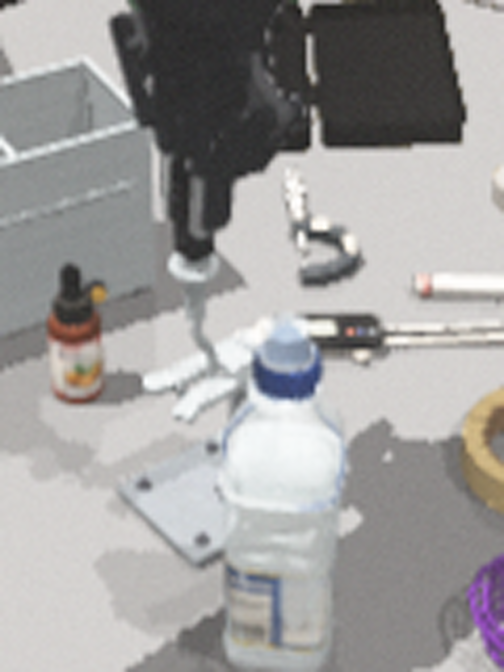

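Call:
step_arm:
  motion:
    - [0,0,-0.015,0,0,0,255]
    - [0,0,-0.035,0,0,0,255]
    - [0,0,-0.055,0,0,0,255]
    - [0,0,-0.075,0,0,0,255]
    - [0,0,-0.095,0,0,0,255]
    - [0,0,-0.11,0,0,0,255]
    - [0,0,-0.125,0,0,0,255]
    - [0,0,-0.138,0,0,0,255]
    - [0,0,-0.146,0,0,0,255]
    - [0,0,-0.146,0,0,0,255]

```text
time: 30.1
tool_pos: [0.521, 0.175, 0.1336]
tool_rot: [-0.038, -0.122, 0.992, -0.005]
contact_force: [0.2, -0.5, -2.2]
gripper_width: 0.176
```

```bash
python3 - <<'E'
from ov import *
np.set_printoptions(precision=4,suppress=True)
f,c=grab("wrist","w27.png"); f2,c2=grab("side","s27.png")
s=monitor.state();print(s["tool_pos"],s["tool_rot"],s["contact_force"],s["ft_torque"])
a=f["pixels"][:,:,::-1];cv2.imwrite('pics/w27o.png',cv2.resize(a[110:310,240:400],None,fx=3.8,fy=3.8,interpolation=cv2.INTER_CUBIC))
a=f2["pixels"][:,:,::-1];cv2.imwrite('pics/s27o.png',cv2.resize(a[170:290,260:380],None,fx=5,fy=5,interpolation=cv2.INTER_CUBIC))
E
```

```text
[0.5216 0.1751 0.1346] [-0.0375 -0.1222  0.9918 -0.0047] [-0.0689 -0.4291 -0.9427] [ 0.052  -0.0472 -0.0317]
```

View pics/w27o.png

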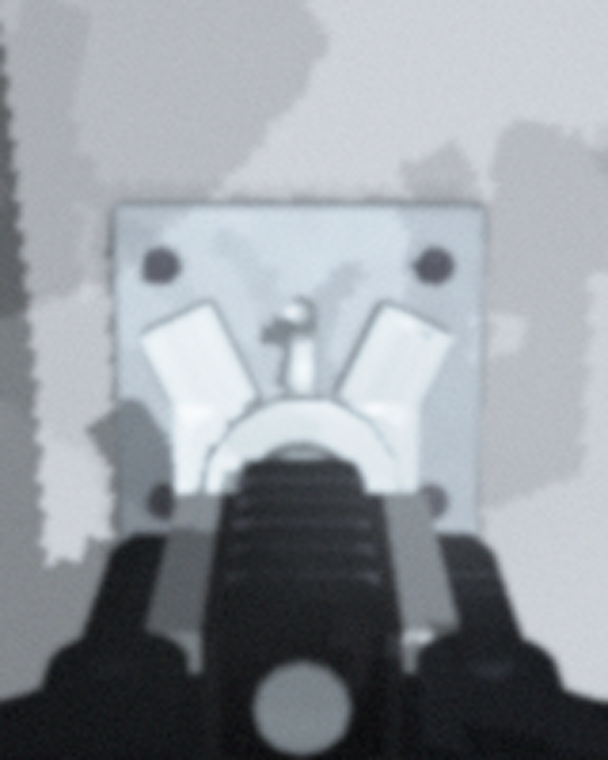

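View pics/s27o.png

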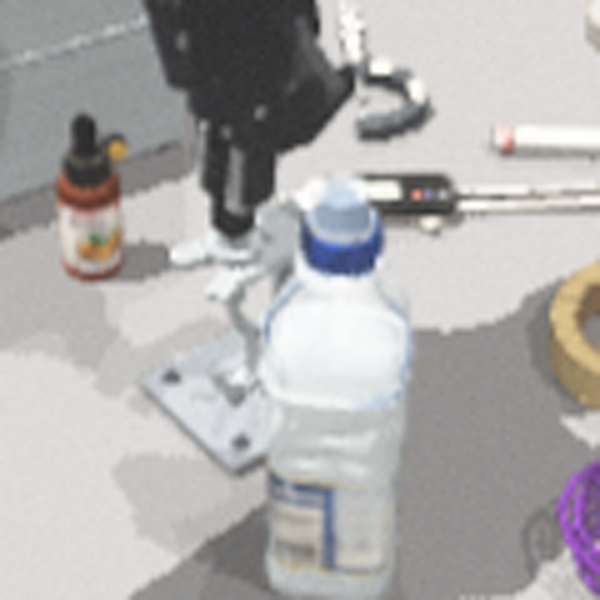

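Call:
step_arm:
  motion:
    - [0,0,-0.003,0,0,0,255]
    - [0,0,-0.006,0,0,0,255]
    - [0,0,-0.009,0,0,0,255]
    - [0,0,-0.011,0,0,0,255]
    - [0,0,-0.011,0,0,0,255]

```text
time: 30.7
tool_pos: [0.5217, 0.1752, 0.1298]
tool_rot: [-0.037, -0.122, 0.992, -0.005]
contact_force: [-1.8, 0.4, 4.4]
gripper_width: 0.183
```

```bash
python3 - <<'E'
from ov import *
np.set_printoptions(precision=4,suppress=True)
F=[]
for i in range(4):
    s=monitor.state();F.append(s["contact_force"]);f,c=grab("wrist","w28.png")
print(s["tool_pos"],np.mean(F,0))
E
```

```text
[0.5217 0.1751 0.1298] [-1.7962  0.1879  5.1129]
```

Call:
step_arm:
  motion:
    - [0,0,0,0,0,0,200]
    - [0,0,0,0,0,0,150]
    - [0,0,0,0,0,0,80]
    - [0,0,0,0,0,0,0]
    - [0,0,0,0,0,0,0]
    - [0,0,0,0,0,0,0]
    - [0,0,0,0,0,0,0]
    - [0,0,0,0,0,0,0]

```text
time: 31.7
tool_pos: [0.5214, 0.1751, 0.1288]
tool_rot: [-0.038, -0.122, 0.992, -0.005]
contact_force: [0.4, -0.4, 0.8]
gripper_width: 0.999
```

```bash
python3 - <<'E'
from ov import *
np.set_printoptions(precision=4,suppress=True)
f,c=grab("wrist","w29.png"); f2,c2=grab("side","s29.png")
s=monitor.state();print(s["tool_pos"],s["contact_force"],s["gripper_width"])
E
```

```text
[0.5214 0.1751 0.1288] [ 0.4896 -0.2451  0.128 ] 0.9963940426135377
```

View pics/w29.png

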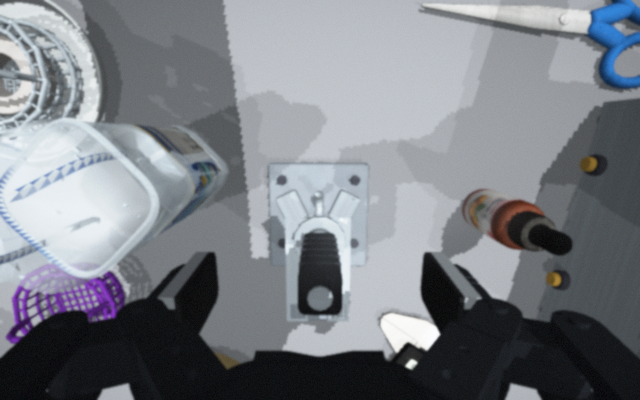

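Released; the hook hangs in the fork. Now I'll rise clear and check everything.

Call:
step_arm:
  motion:
    - [0,0,0.04,0,0,0,0]
    - [0,0,0.1,0,0,0,0]
    - [0,0,0.18,0,0,0,0]
    - [0,0,0.26,0,0,0,0]
    - [0,0,0.34,0,0,0,0]
    - [-0.06,0.02,0.38,0.015,-0.048,0,0]
    - [-0.1,0.04,0.4,0.015,-0.048,0,0]
    - [-0.1,0.04,0.4,0.015,-0.048,0,0]
    - [-0.1,0.04,0.4,0.015,-0.048,0,0]

```text
time: 32.7
tool_pos: [0.4714, 0.1951, 0.3289]
tool_rot: [-0.0, -0.123, 0.992, 0.002]
contact_force: [-0.3, 0.0, -0.7]
gripper_width: 0.999
```

```bash
python3 - <<'E'
from ov import *
np.set_printoptions(precision=4,suppress=True)
f,c=grab("wrist","w30.png"); f2,c2=grab("side","s30.png"); f3,c3=grab("top","t30.png")
s=monitor.state();print(s["tool_pos"],s["contact_force"],s["gripper_width"])
a=f3["pixels"][:,:,::-1];cv2.imwrite('pics/t30o.png',cv2.resize(a[180:280,220:440],None,fx=3.5,fy=3.5,interpolation=cv2.INTER_CUBIC))
a=f2["pixels"][:,:,::-1];cv2.imwrite('pics/s30o.png',cv2.resize(a[130:360,200:410],None,fx=2.6,fy=2.6,interpolation=cv2.INTER_CUBIC))
for n in ["hook_handle","hook_bend","fork","round_foot","round_bail","ring_mid","bottle_mid","oiler_mid"]: print(n,[[(np.round(x["uv"],1).tolist(),round(x["p"],2)) for x in eyes.pinpoint(n,k)[:2]] for k in("side","top")])
E
```

```text
[0.4716 0.1947 0.3274] [-0.7483 -0.31    0.5856] 0.9968491342902873
hook_handle [[([305.4, 210.2], 0.7), ([326.7, 248.2], 0.24)], []]
hook_bend [[([306.3, 247.2], 0.73), ([328.9, 247.6], 0.35)], [([347.1, 154.9], 0.2)]]
fork [[([306.0, 219.5], 0.96)], [([335.4, 217.5], 0.49), ([371.2, 216.1], 0.23)]]
round_foot [[([334.5, 327.5], 0.94), ([389.8, 283.1], 0.87)], [([405.6, 226.1], 0.7), ([224.4, 220.6], 0.7)]]
round_bail [[([391.5, 263.2], 0.66), ([337.2, 308.8], 0.65)], [([219.6, 220.8], 0.88), ([384.3, 175.1], 0.68)]]
ring_mid [[([338.8, 327.4], 0.62)], [([403.7, 227.4], 0.54)]]
bottle_mid [[([331.3, 248.2], 0.91)], [([367.6, 216.8], 0.92), ([348.8, 156.7], 0.55)]]
oiler_mid [[([275.4, 208.2], 0.67)], [([296.7, 225.1], 0.51)]]
```

View pics/w30.png

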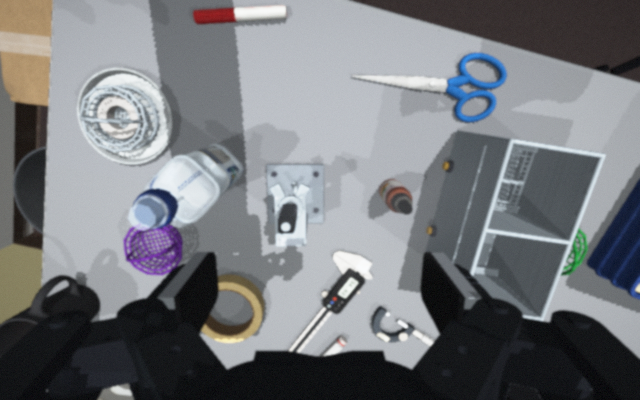

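View pics/s30o.png

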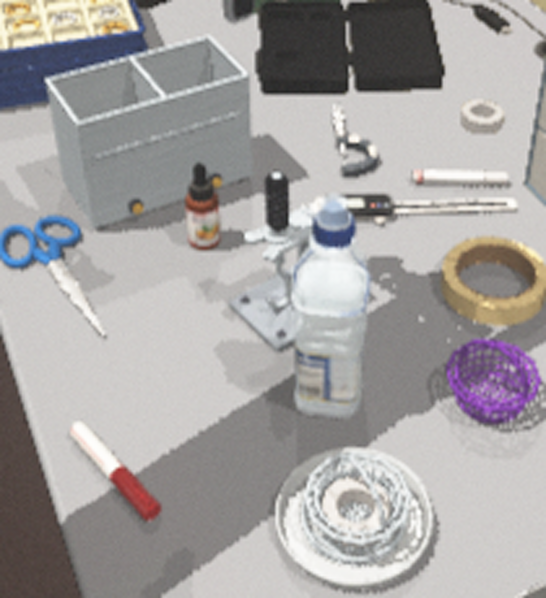

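View pics/t30o.png

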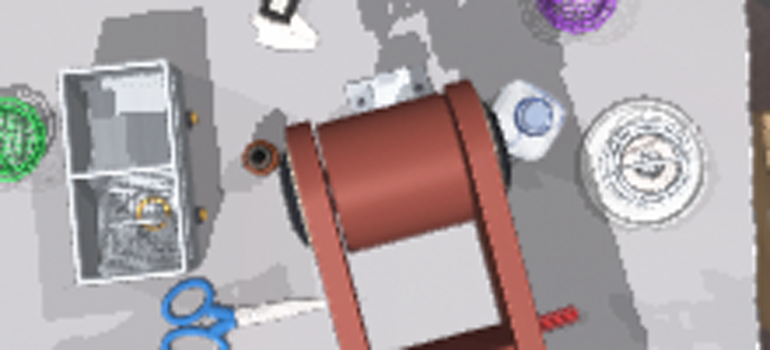

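```bash
python3 - <<'E'
from ov import *
f,S=grab("side","s31.png");a=f["pixels"][:,:,::-1];o=np.array([290,280])
b=cv2.resize(a[280:370,290:390],None,fx=7,fy=6.9999,interpolation=cv2.INTER_CUBIC);b=cv2.resize(a[280:370,290:390],None,fx=7,fy=7,interpolation=cv2.INTER_CUBIC)
tray(b,S,.482,-.066,o,7);bask(S,b,.482,-.066,10,.006,o,7);cv2.imwrite('pics/s31o.png',b)
E
```

```text
(no output)
```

View pics/s31o.png

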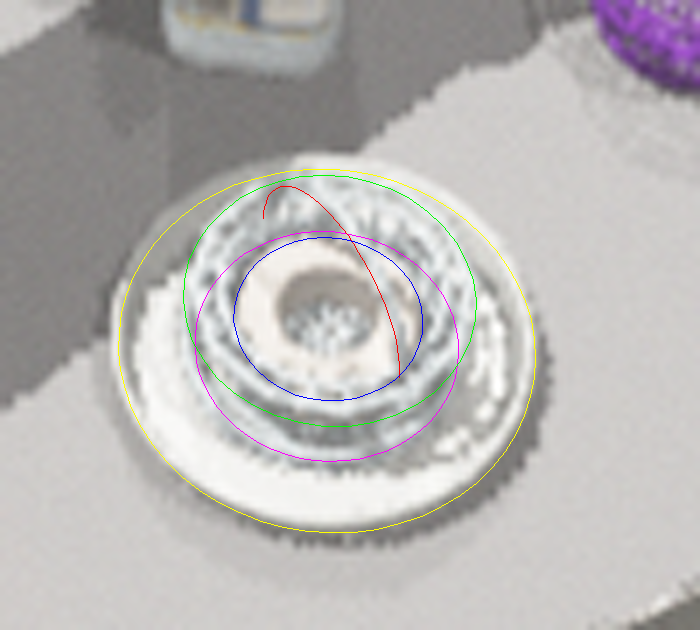

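The basket model (seated, flat, ring inside) overlays the picture well: rim, ring and bail match within about 2 px. I'm handing the job in.

```bash
python3 - <<'E'
from h import *
print(manip.job_done(), monitor.state()["time"])
E
```

```text
the job is handed in; nothing more can be done
the job is handed in; nothing more can be done
```

The job is handed in after about 34 s of robot time. I lifted the round basket, with its ring, out of the far well on the hook and lowered it into the tray's locating ring. I then unhooked it and hung the hook back in the fork by its collar.

**Mistakes on the way:**
- **Repeated sideways move:** while first hooking the basket I repeated a sideways move by mistake. The basket was pulled about 21 mm towards the divider before I brought it back to centre. Wrist forces stayed small.
- **Tilted hook:** the hook was then found tilted about 4° in the grip. I corrected that before putting it back.

**Last checks:**
- **Basket:** the side and top views put its underside within about 1–2 px (2–4 mm) of the seat. It looks flat, with the ring inside. The flatness and height are judged only from the picture overlay.
- **Hook:** it shows within 1–2 px of its starting place in the side view and looks upright. The arm hid it from the top camera, so only the side and wrist views confirm this.
- **Other items:** the oiler and the square basket look where they were. The bottle's detections moved about 2 px in the side view and 3.5 px in the top view. I took that as noise, because the route never came near it, but did not measure it further.
- **Disagreement:** the wrist camera put the tray about 5 mm off in y from the top and side cameras. I placed the basket relative to the tray within the same images instead.

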